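# Put the reference bar away in its flip-cap vial

### The arm

A 7-joint arm with a two-finger parallel gripper is mounted at the origin on the work surface. World frame = base frame: x ahead of the robot, y to its left, z up, the work surface at z = 0. Lengths are in m, angles in rad, forces in N, time in s.
With the tool pointing down it reaches from about 0.35 to 0.9 m from the base axis. Payload 8.1 kg.
Tool frame: the origin (TCP) lies between the finger pads; the fingertips stand 17 mm ahead of it and the grasp point (between the pads) lies 2 mm behind it; z points along the fingers, y is the direction in which the jaws open and shut (so a half turn about z gives the same grasp; the last joint's range is limited). The gripper opens to 92 mm and grips with 3 to 60 N. Pads are 19 mm wide; open, the fingers measure 130 mm over their backs; the gripper's body (75 mm by 190 mm) begins 47 mm behind the grasp point.
Start: joints at [1.162, 0.434, 0.025, 1.573, -0.012, 1.134, -0.075], TCP at [0.188, -0.596, 0.244] pointing down, gripper open.
Joint ranges: [-2.62, 2.62], [-0.44, 2.09], [-1.27, 1.32], [0.08, 2.57], [-1.32, 4.46], [0.12, 2], [-2.74, 2.74]. Speed limits (rad/s): [2.22, 2.22, 3.01, 3.01, 3.14, 3.14, 3.14].

### API

Orientations are given as a rotation vector (axis times angle).
In Python, from cell import arm gives the robot as it stands. The module is installed in compiled form; this text tells all that it offers.
- The arm moves only by the shell command python3 -m crank 'ROWS' [FORCE]. ROWS is JSON, a list of rows, each a list of 5 numbers: the opening, from 0 (shut) to 1 (fully open), then the shift along the world's x, y, z normalised to -1 to 1, where 1 is 40 cm, then the turn about the world's z normalised to -1 to 1, where 1 is 60 degrees. In form: [[fingers, tx, ty, tz, twist], ...]. A call has exactly 8 rows; each row shifts and turns the commanded pose from where the row before left it; what a row does not reach is not made up. A row lasts 1/12 s, in which the tool goes at most 41.7 mm and 7.16 degrees, less where a joint would pass 70% of its speed; a pose out of reach is approached as far as the arm can. A call with a number of a shift or a turn outside -1 to 1 is refused whole. A call with a gripper value outside its range is refused whole. The fingers move at their own pace and stop on an object; FORCE is the grip in N (left out, the last holds). Time passes only in rows, so rows that do not move let the fingers close, or fill a call up. It gives the time, the measured TCP pose, the force and the opening at its end, in the units of the state.
- arm.observe(): the state, without advancing time (a new reading comes with each control period).
- arm.get_image(name): name is "side" or "top"; returns the picture (400x640x3 uint8, red, green, blue); there is no depth.
- arm.get_calibration(name): a dict with "intrinsics" (3x3 intrinsics, pixels), "extrinsics" (4x4, takes a point from camera to world coordinates). Camera axes: x right, y down, z forward; pixel columns grow to the right and rows downward; lengths in m; the calibration is good to about 2 mm. A picture is of the moment at which its call begins. get_calibration takes no time and is no camera call.
- arm.sign_off(): hands the job in, once; it reports no verdict.
The state is a dict: "clock": time; "joints": joint angles; "dq": joint speeds; "joint_efforts": joint torques, N m; "position": TCP position; "ee_rot": TCP orientation; "force": force on the tool from outside, world axes, zero at the start; "ft_torque": the same for the moment, N m; "width": opening from 0.0 (shut) to 1.0 (fully open).
Only numpy, scipy, OpenCV 4.12 (cv2) and the standard library are available. Lean on these libraries where they do the work, as an engineer would, in place of code of your own. Each camera call takes 0.05 s, during which the arm holds its last target.

### The job

Put the green reference bar back into its vial, the one with the green cap: first flick the green cap wide open, then lay the bar on the sloped grey rest and let go of it, so that you can take it again by its raised end. Lower the bar end first into the open vial, then swing the cap over and press it fully shut, leaving the other caps shut and the loose things around where they are.

Things in the scene. Friction and masses are not known exactly. Their poses are not given: they have to be found in the camera images.
- rack: White rack, 250 mm long (its y) and 70 mm deep, fixed. Holds three upright vials in a row along y, 80 mm apart, in any colour order. Origin under its centre. Its rails end 50 mm above the bench.
- mouth_green (a point): Centre of the mouth (rim level, 92 mm above the bench) of the green-capped vial. Each vial is amber, round, fixed in the rack, 31 mm outside and 24 mm inside diameter, 84 mm tall, inner depth 80 mm. x axis: level, from the cap's tongue towards its hinge (roughly away from the robot); y along the hinge; z up.
- hinge_green (a point): Middle of the green cap's hinge line: at rim height, 18 mm along +x from the mouth's centre. The hinge line runs along y; axes as for the mouth.
- tongue_green (a point): Middle of the green cap's tongue, the part to grip. The cap is a disc 35 mm across, 8 mm thick, on the rim; the flat tongue sticks out opposite the hinge: 14 mm wide (y), 6 mm thick, 22 mm free. This point is 48 mm from the hinge line and 4 mm above the cap's underside; shut, it is 96 mm above the bench with nothing below it but the rack. Axes turn with the cap (x to the hinge).
- cap_green (a joint): Angle of the green cap in rad: 0 shut flat on the rim, pi/2 upright, 2.0 the stop, leaning back past upright. The hinge is stiff (about 0.06 N m, 1.3 N at the tongue), so that the cap stays where it is left.
- cap_blue (a joint): Angle of the cap of the blue-capped vial, same make; 0 shut.
- cap_orange (a joint): Angle of the cap of the orange-capped vial, same make; 0 shut.
- bar_center (a point): Centre of the loose green plastic bar, 76 mm long (its x axis), 12 mm by 12 mm square, about 20 g; its two ends are alike. It starts lying flat on the bench, centre 6 mm up.
- rest: Small fixed grey stand, foot 70 x 50 mm; axes as rest_seat, origin under its centre. On it a trough sloping at 45 degrees: floor 19 mm wide, flared walls about 11 mm high, and a foot plate 30 mm wide across its lower end, 14 mm high. The trough is 42 mm long, so the upper 34 mm of a seated bar stick out free on all sides.
- rest_seat (a point): Where the bar's centre is when the bar lies fully down in the rest, its lower end on the foot plate; 55 mm above the bench. Axes of the stand: x level, uphill; z up. The seated bar points along (x+z)/sqrt2. The trough is open along (-x+z)/sqrt2; its floor is 6 mm below this point that way.
- objective_center (a point): Middle of a loose brass microscope objective standing on the bench, 34 mm in diameter, 46 mm tall; a bystander.
- mount_center (a point): Middle of a loose lens mount on a black foot, 45 mm by 30 mm, 74 mm tall; a bystander.
- driver_grip (a point): Handle of a loose red screwdriver lying on the bench; a bystander.
Things that resemble listed ones, but are neither listed nor needed, are in the scene too. Several things look just like the part that bears bar_center: the one meant starts farthest to the robot's left. There is more than one size of the rest; the job needs the largest.

How it is judged:
On the way, in this order (a step that is already met when the one before it is completed fails the run):
1. the green cap is wide open (at least 1.2 rad) (value of joint cap_green above 1.2 rad), for 0.2 s.
2. the bar lies released in the sloped rest, within 20 mm of the seat and sloping (distance between bar_center and rest_seat below 0.02 m and (angle between bar_center's own x axis and vertical between 0.6 and 1 rad or angle between bar_center's own x axis and vertical between 2.14 and 2.54 rad) and contact force between the fingers and bar below 0.1 N and linear speed of bar below 0.03 m/s), for 0.2 s.
3. the bar stands down inside the green-capped vial, whose cap is still open (horizontal distance between bar_center and mouth_green below 0.012 m and z of bar_center in the frame of mouth_green between -0.06 and -0.033 m and value of joint cap_green above 0.6 rad and contact force between the fingers and bar below 0.1 N), for 0.1 s.
At the end, for the whole second after the job is handed in: The green bar stands inside the green-capped vial (its centre within 12 mm of the vial's axis and 33 to 60 mm below the rim) at rest, the green cap is shut to within 0.06 rad, and the blue and orange caps are shut to within 0.1 rad (horizontal distance between bar_center and mouth_green below 0.012 m and z of bar_center in the frame of mouth_green between -0.06 and -0.033 m and value of joint cap_green below 0.06 rad and value of joint each of cap_blue, cap_orange below 0.1 rad and linear speed of bar below 0.02 m/s); the robot touches nothing.
It fails at once if another vial's cap is opened by more than 0.3 rad (value of joint any of cap_blue, cap_orange above 0.3 rad).
It fails at once if the objective, lens mount or screwdriver is moved more than 30 mm (distance of any of objective_center, mount_center, driver_grip from where it was at the start of the episode above 0.03 m).
It also fails if it takes over 72 s, if anything falls off the work surface, if the arm or the gripper's body presses on something with over 40 N, if the wrist force passes 120 N, or if a joint passes its speed limit or range.

## Working session

There is one attempt and no reset: what is moved stays moved. The work goes in short steps, Python scripts to look and compute and a shell command to move; the robot and the scene stay as the last step left them, time stands still between calls to the robot, and variables do not carry over. Pictures are saved under pics/ and viewed, and the job is handed in when it is done.

```bash
ls -la; mkdir -p pics; python3 - <<'E'
from cell import arm
import cv2
s=arm.observe(); print(s)
for n in("side","top"):
    im=arm.get_image(n); cv2.imwrite(f"pics/{n}0.png",im[:,:,::-1]); c=arm.get_calibration(n); print(n,c)
E
```

```text
total 12
drwxr-xr-x  3 agent agent 4096 Dec  7 01:36 .
drwxr-xr-x 23 root  root  4096 Dec  7 01:36 ..
drwxr-xr-x  2 agent agent 4096 Dec  7 01:36 pics
{'clock': 0.0, 'joints': array([ 1.16235881,  0.4352469 ,  0.02498518,  1.57411265, -0.01160114,
        1.13401033, -0.07510149]), 'dq': array([ 2.70581355e-05,  2.73699689e-05, -3.85225520e-04, -1.84112139e-03,
        2.52581398e-03, -5.57027619e-04, -1.85086784e-04]), 'joint_efforts': array([-2.01774892e-04, -6.67848372e+01,  9.85223427e-01, -3.14466119e+01,
       -6.04266627e-02,  4.26281698e-02,  2.46890295e-04]), 'position': array([ 0.18797226, -0.59554   ,  0.24292423]), 'ee_rot': array([-3.10338779e+00, -4.78168367e-01,  6.24623234e-04]), 'force': array([-0.10416346, -0.1689615 ,  0.51760357]), 'ft_torque': array([ 0.02423214, -0.03936449,  0.02607494]), 'width': 0.9981410042485921}
side {'intrinsics': array([[378.55848686,   0.        , 321.34053687],
       [  0.        , 378.55848686, 196.40821878],
       [  0.        ,   0.        ,   1.        ]]), 'extrinsics': array([[ 0.99137217, -0.0913546 ,  0.09399763,  0.42733521],
       [-0.13091813, -0.65478953,  0.7443864 , -0.61438934],
       [-0.00645445, -0.75026996, -0.66110009,  0.64821339],
       [ 0.        ,  0.        ,  0.        ,  1.        ]])}
top {'intrinsics': array([[396.55989597,   0.        , 321.03228917],
       [  0.        , 396.55989597, 199.26848535],
       [  0.        ,   0.        ,   1.        ]]), 'extrinsics': array([[-0.01994315, -0.99592858,  0.08791208,  0.42396628],
       [-0.99979633,  0.01959372, -0.00483599, -0.01045268],
       [ 0.00309377, -0.08799062, -0.9961165 ,  1.06193674],
       [ 0.        ,  0.        ,  0.        ,  1.        ]])}
```

View pics/side0.png

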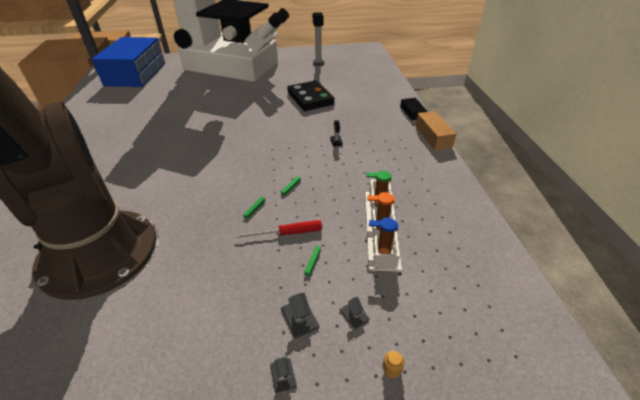

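View pics/top0.png

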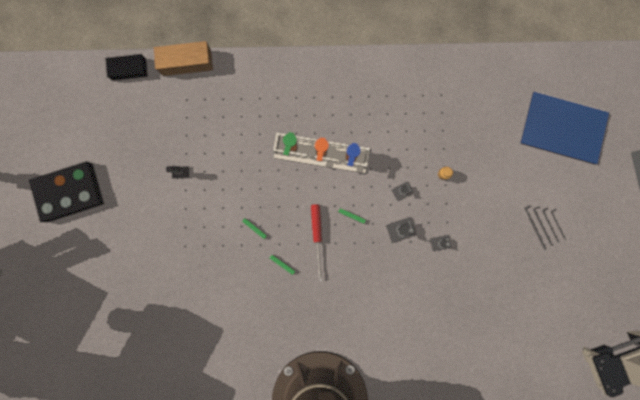

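The side view shows green bars at (291,185), (254,208) and (313,260). In the top view they are at (255,229), (283,265) and (352,216). The grey stands in the top view are at (402,230), which is the largest, (403,190) and (443,243). The green cap is at top (290,140). Next I'll check close crops.

```bash
python3 - <<'E'
import cv2,numpy as np
t=cv2.imread("pics/top0.png"); s=cv2.imread("pics/side0.png")
def c(im,x0,x1,y0,y1,k,n): cv2.imwrite("pics/"+n,cv2.resize(im[y0:y1,x0:x1],None,fx=k,fy=k,interpolation=cv2.INTER_CUBIC))
c(t,235,465,120,285,3.4,"c_top.png"); c(s,240,410,160,400,2.5,"c_side.png")
E
```

```text
(no output)
```

View pics/c_top.png

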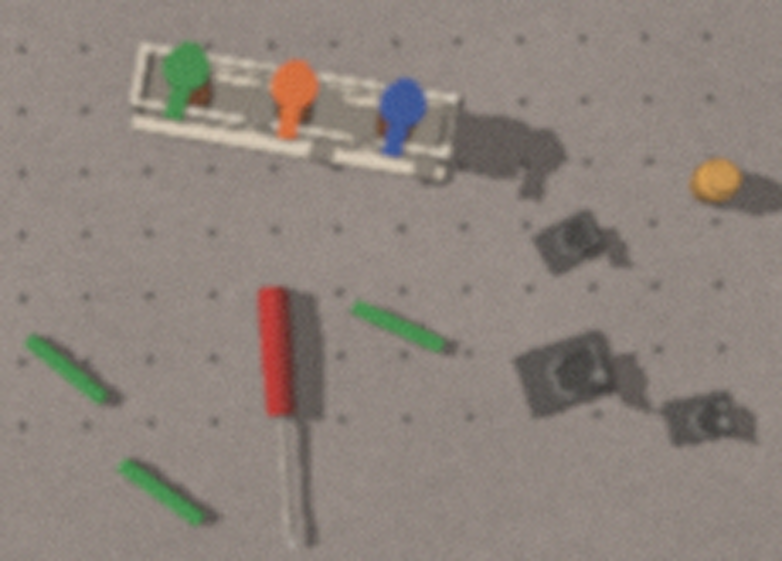

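View pics/c_side.png

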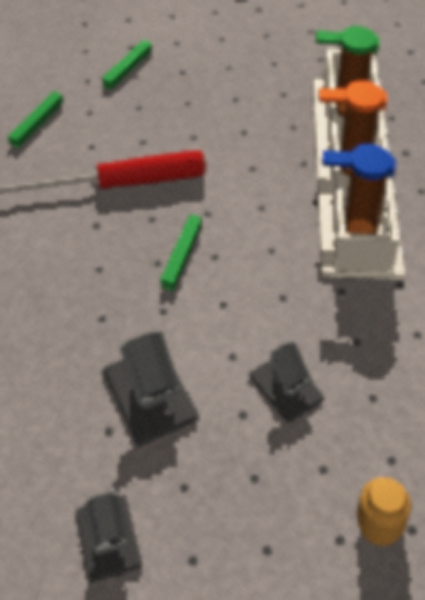

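```bash
python3 - <<'E'
import cv2,numpy as np
t=cv2.imread("pics/top0.png"); s=cv2.imread("pics/side0.png")
def c(im,x0,x1,y0,y1,k): 
    r=cv2.resize(im[y0:y1,x0:x1],None,fx=k,fy=k,interpolation=cv2.INTER_CUBIC).astype(float)
    return np.clip(r*1.8,0,255).astype(np.uint8)
cv2.imwrite("pics/rest.png",np.hstack([c(t,380,430,205,255,8),c(s,275,325,285,335,8)]))
cv2.imwrite("pics/rackc.png",np.hstack([c(t,265,325,120,180,6),c(s,350,410,160,220,6)]))
E
```

```text
(no output)
```

View pics/rest.png

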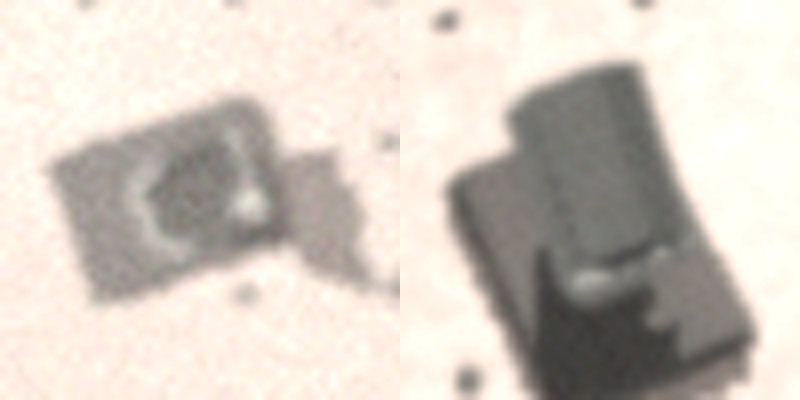

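View pics/rackc.png

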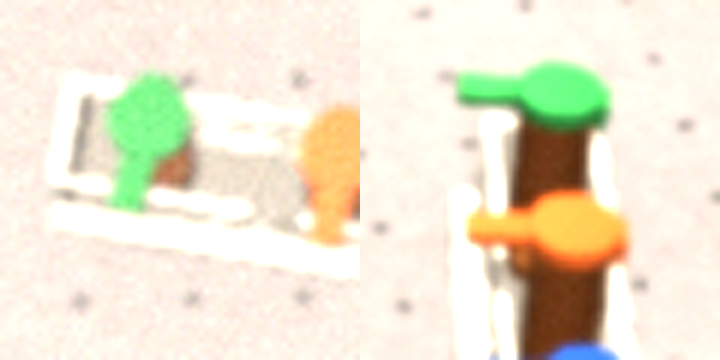

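The leftmost bar, top (255,229) / side (291,185), is the one meant. The largest rest is at top (402,230), and its trough appears to open towards the side camera, so uphill should be roughly +y. I'll measure both now.

```bash
cat > h.py <<'E'
import cv2,numpy as np
K={};E={}
def load():
    from cell import arm
    for n in("side","top"):
        c=arm.get_calibration(n);K[n]=np.array(c["intrinsics"]);E[n]=np.array(c["extrinsics"])
load()
def ray(n,uv,z):
    d=E[n][:3,:3]@np.linalg.inv(K[n])@np.array([uv[0],uv[1],1.]);o=E[n][:3,3]
    return o+d*(z-o[2])/d[2]
def proj(n,p):
    q=np.linalg.inv(E[n])@np.append(p,1); u=K[n]@q[:3]; return u[:2]/u[2]
def tri(uvt,uvs):
    A=[];b=[]
    for n,uv in(("top",uvt),("side",uvs)):
        d=E[n][:3,:3]@np.linalg.inv(K[n])@np.array([uv[0],uv[1],1.]);d/=np.linalg.norm(d);P=np.eye(3)-np.outer(d,d)
        A.append(P);b.append(P@E[n][:3,3])
    return np.linalg.lstsq(np.vstack(A),np.hstack(b),rcond=None)[0]
def hsvmask(im,lo,hi): return cv2.inRange(cv2.cvtColor(im,cv2.COLOR_BGR2HSV),lo,hi)
def blobs(m,amin=20):
    n,l,st,c=cv2.connectedComponentsWithStats(m)
    return [(st[i],c[i],(l==i).astype(np.uint8)) for i in range(1,n) if st[i][4]>=amin]
G=((50,100,50),(75,255,255));O=((5,170,120),(15,255,255));B=((105,120,60),(125,255,255))
E
python3 - <<'E'
from h import *
I={n:cv2.imread(f"pics/{n}0.png") for n in("top","side")}
zb={'g':.006}
for n in I:
    for nm,(lo,hi) in dict(g=G,o=O,b=B).items():
        for st,c,l in blobs(hsvmask(I[n],lo,hi),25):
            if st[4]>3000: continue
            pts=np.argwhere(l)[:,::-1].astype(np.float32); r=cv2.minAreaRect(pts)
            print(n,nm,st,c.round(1),ray(n,c,.006).round(4),ray(n,c,.1).round(4),np.round(r[0],1),np.round(r[1],1),round(r[2],1))
E
```

```text
top g [284 133  12  21 153] [288.9 141.7] [0.6754 0.0683 0.006 ] [0.653  0.0613 0.1   ] [289.5 143. ] [20. 11.] 90.0
top g [340 210  25  12  82] [352.2 215.7] [ 0.4717 -0.0976  0.006 ] [ 0.4675 -0.0899  0.1   ] [352.  215.5] [26.4  3.2] 25.0
top g [244 220  22  18  84] [254.7 228.5] [0.4429 0.162  0.006 ] [0.4412 0.1466 0.1   ] [254.4 228.2] [26.4  3.3] 38.7
top g [271 256  23  18  93] [282.3 264.4] [0.3469 0.0898 0.006 ] [0.3537 0.0809 0.1   ] [282.2 264.3] [26.6  3.6] 36.4
top o [316 139  11  21 144] [320.9 147.3] [ 0.6582 -0.018   0.006 ] [ 0.6373 -0.0173  0.1   ] [321. 149.] [20. 10.] 90.0
top b [348 144  11  21 147] [352.6 152.4] [ 0.6426 -0.1034  0.006 ] [ 0.6231 -0.0951  0.1   ] [353. 154.] [20. 10.] 90.0
side g [367 171  24  10 163] [380.4 175.4] [0.6899 0.1724 0.006 ] [0.6515 0.0572 0.1   ] [378.5 175.5] [ 9. 23.] 90.0
side g [281 177  19  18 121] [290.2 185.6] [0.4424 0.1632 0.006 ] [0.4402 0.0494 0.1   ] [290.3 185.2] [ 4.9 24. ] 45.0
side g [244 197  20  22 147] [253.7 207.7] [0.3465 0.0898 0.006 ] [ 0.3583 -0.0133  0.1   ] [253.8 207.3] [ 5.7 26.2] 45.0
side g [305 246  15  30 178] [311.9 260.7] [ 0.4712 -0.0959  0.006 ] [ 0.4648 -0.1718  0.1   ] [312.  260.5] [ 6.  30.6] 24.0
side o [368 192  26  12 201] [382.4 197.6] [0.6725 0.0826 0.006 ] [ 0.6366 -0.0195  0.1   ] [380.5 197.5] [11. 25.] 90.0
side b [  92   37   65   50 2012] [121.2  61.4] [-0.2271  1.1099  0.006 ] [-0.1313  0.8575  0.1   ] [123.5  61.4] [63.3 49.2] 2.2
side b [370 217  28  15 257] [385.2 224. ] [ 0.6553 -0.0101  0.006 ] [ 0.6219 -0.0985  0.1   ] [383.9 223. ] [27.5 13.3] 18.4
```

```bash
python3 - <<'E'
from h import *
T=cv2.imread("pics/top0.png");S=cv2.imread("pics/side0.png")
for z in(0,.006,.01):
    P=np.array([ray("top",p,z) for p in[(386.2,225.6),(410.6,217.1),(416.2,234.4),(392.1,242.5)]])
    print(z,"top",P[:,:2].round(4).tolist(),"c",P.mean(0).round(4),"L",np.linalg.norm(P[1]-P[0]).round(4),np.linalg.norm(P[2]-P[1]).round(4),np.linalg.norm(P[3]-P[2]).round(4))
    Q=np.array([ray("side",p,z) for p in[(281.3,308.1),(319.4,326.9),(293.1,334.4)]]);print("side",Q[:,:2].round(4).tolist())
z=.004
c=P.mean(0); up=(P[0]-P[1])+(P[3]-P[2]); up/=np.linalg.norm(up); print("uphill dir",up,np.degrees(np.arctan2(up[1],up[0])))
lat=np.cross([0,0,1],up)
for sgn in(1,-1):
    u=up*sgn
    seat=np.array([c[0],c[1],.055])
    def pt(a,nn,w): return seat+(u+[0,0,1])/2**.5*a+(-u+[0,0,1])/2**.5*nn+lat*w*sgn
    for nm,p in dict(lipL=pt(.004,-.006,.0095),lipR=pt(.004,-.006,-.0095),wallL=pt(.004,.005,.014),wallR=pt(.004,.005,-.014),footL=pt(-.038,.008,.015),footR=pt(-.038,.008,-.015)).items():
        print(sgn,nm,((proj("top",p)-[380,205])*8).round(0),((proj("side",p)-[275,285])*8+[400,0]).round(0))
m=hsvmask(T,*G);
# bar orientation
for n in("top","side"):
    I=T if n=="top" else S
    for st,cc,l in blobs(hsvmask(I,*G),25):
        pp=np.argwhere(l)[:,::-1]; W=np.array([ray(n,q,.009)[:2] for q in pp]); w,v=np.linalg.eigh(np.cov(W.T)); a=np.degrees(np.arctan2(v[1,1],v[0,1]))%180
        print(n,W.mean(0).round(4),"ang",a.round(1))
xr=np.array([.982,-.188])
for nm,col in dict(g=G,o=O,b=B).items():
  for n,I in(("top",T),("side",S)):
    for st,cc,l in blobs(hsvmask(I,*col),25):
        if st[4]>1000 or cc[0]<280 : continue
        W=np.array([ray(n,q,.099)[:2] for q in np.argwhere(l)[:,::-1]])
        if W[:,0].mean()<.56: continue
        s=W@xr; t=W@np.array([.188,.982])
        print(nm,n,"s range",s.min().round(4),s.max().round(4),"t",t.min().round(4),t.max().round(4),"tongue t",t[s<s.min()+.015].mean().round(4),"disc t",t[s>s.max()-.03].mean().round(4))
E
```

```text
0 top [[0.4436, -0.1884], [0.465, -0.2546], [0.4186, -0.2677], [0.3984, -0.2026]] c [ 0.4314 -0.2283  0.    ] L 0.0696 0.0483 0.0682
side [[0.3995, -0.199], [0.4678, -0.2483], [0.4181, -0.2567]]
0.006 top [[0.4435, -0.1874], [0.4648, -0.2532], [0.4186, -0.2663], [0.3985, -0.2015]] c [ 0.4313 -0.2271  0.006 ] L 0.0692 0.048 0.0678
side [[0.3998, -0.2029], [0.4674, -0.2517], [0.4182, -0.26]]
0.01 top [[0.4434, -0.1867], [0.4646, -0.2523], [0.4186, -0.2653], [0.3986, -0.2008]] c [ 0.4313 -0.2263  0.01  ] L 0.0689 0.0478 0.0675
side [[0.4, -0.2054], [0.4672, -0.254], [0.4183, -0.2622]]
uphill dir [-0.30215675  0.95325825  0.        ] 107.58718883117204
1 lipL [188. 233.] [529. 133.]
1 lipR [167. 176.] [606. 102.]
1 wallL [221. 239.] [521. 148.]
1 wallR [191. 154.] [637. 102.]
1 footL [296. 210.] [577. 334.]
1 footR [264. 122.] [701. 281.]
-1 lipL [209. 162.] [631. 151.]
-1 lipR [230. 219.] [552. 183.]
-1 wallL [187. 156.] [634.  97.]
-1 wallR [217. 240.] [519. 143.]
-1 footL [ 75. 187.] [590.  58.]
-1 footR [106. 275.] [472. 104.]
top [0.6747 0.0681] ang 164.6
top [ 0.4716 -0.0974] ang 64.6
top [0.4428 0.1615] ang 50.3
top [0.3471 0.0896] ang 53.5
side [0.6887 0.1688] ang 161.4
side [0.4425 0.1598] ang 52.6
side [0.347  0.0868] ang 55.6
side [ 0.4712 -0.0979] ang 65.2
g top s range 0.6 0.6523 t 0.1681 0.197 tongue t 0.1851 disc t 0.1825
g side s range 0.5979 0.6517 t 0.1629 0.1976 tongue t 0.1823 disc t 0.1794
o top s range 0.5994 0.6508 t 0.0905 0.1157 tongue t 0.103 disc t 0.1028
o side s range 0.5975 0.6522 t 0.0843 0.1211 tongue t 0.1005 disc t 0.102
b top s range 0.6 0.6518 t 0.0103 0.0367 tongue t 0.0248 disc t 0.0235
b side s range 0.5987 0.6533 t 0.0019 0.0415 tongue t 0.0232 disc t 0.0206
```

```bash
python3 - <<'E'
from h import *
T=cv2.imread("pics/top0.png");S=cv2.imread("pics/side0.png")
up=np.array([-.302,.953,0]);lat=np.cross([0,0,1],up);c=np.array([.4313,-.2271,0])
def crop(im,x0,y0): 
    r=cv2.resize(im[y0:y0+40,x0:x0+40],None,fx=10,fy=10,interpolation=cv2.INTER_CUBIC).astype(float); return np.clip((r-20)*2.2,0,255).astype(np.uint8)
a,b=crop(T,385,210),crop(S,280,288)
a0,b0=a.copy(),b.copy()
seat=c+up*.012+[0,0,.055]
def pt(al,nn,w): return seat+(up+[0,0,1])/2**.5*al+(-up+[0,0,1])/2**.5*nn+lat*w
segs=[[pt(.004,.005,.014),pt(.004,-.006,.0095),pt(.004,-.006,-.0095),pt(.004,.005,-.014)],[pt(-.038,.008,.015),pt(-.038,.008,-.015)],[pt(-.038,-.006,.0095),pt(.004,-.006,.0095)],[pt(-.038,-.006,-.0095),pt(.004,-.006,-.0095)]]
for s in segs:
    for n,im,o in(("top",a,(385,210)),("side",b,(280,288))):
        q=np.array([(proj(n,p)-o+.5)*10 for p in s]).astype(int); cv2.polylines(im,[q.reshape(-1,1,2)],False,(0,0,255),1)
cv2.imwrite("pics/ov.png",np.vstack([np.hstack([a,b]),np.hstack([a0,b0])])[:, :][:800])
im=cv2.imread("pics/ov.png"); cv2.imwrite("pics/ov.png",cv2.resize(im,(600,600)))
E
```

```text
(no output)
```

View pics/ov.png

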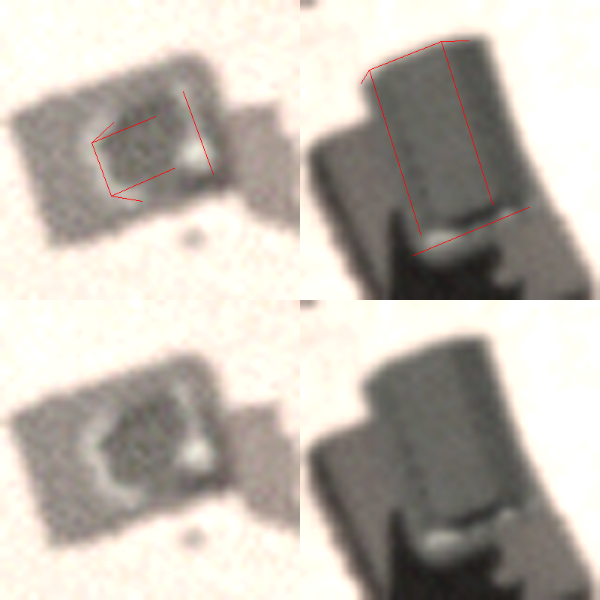

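```bash
python3 -m crank '[[1,0.055,0.0825,0,-0.059],[1,0.055,0.0825,0,-0.059],[1,0.055,0.0825,0,-0.059],[1,0.055,0.0825,0,-0.059],[1,0.055,0.0825,0,-0.059],[1,0.055,0.0825,0,-0.059],[1,0.055,0.0825,0,-0.059],[1,0.055,0.0825,0,-0.059]]' 10
```

```text
clock: 0.77
position: [0.3646, -0.3302, 0.2436]
ee_rot: [-3.127, 0.301, 0.0]
force: [0.4, -0.2, -0.7]
width: 1.0
```

```bash
python3 -m crank '[[0.4,0.055,0.0825,0,0],[0.4,0.055,0.0825,0,0],[0.4,0.055,0.0825,0,0],[0.4,0.055,0.0825,0,0],[0.4,0.055,0.0825,0,0],[0.4,0.055,0.0825,0,0],[0.4,0.055,0.0825,0,0],[0.4,0.055,0.0825,0,0]]' ; python3 -m crank '[[0.4,0.055,0.082,0,0],[0.4,0.055,0.082,0,0],[0.4,0.056,0.082,0,0],[0.4,0.055,0.082,0,0],[0.4,0,0,-0.1,0],[0.4,0,0,-0.08,0],[0.4,0,0,0,0],[0.4,0,0,0,0]]'
python3 - <<'E'
from cell import arm
import cv2,numpy as np
a=[]
for n,(x,y) in dict(top=(250,110),side=(340,140)).items():
    im=arm.get_image(n)[:,:,::-1]; a.append(cv2.resize(im[y:y+70,x:x+70],(400,400),interpolation=cv2.INTER_CUBIC))
cv2.imwrite("pics/p1.png",np.hstack(a)); print(arm.observe()["position"])
E
```

```text
clock: 1.43
position: [0.5407, -0.0662, 0.2436]
ee_rot: [3.128, -0.296, -0.001]
force: [0.9, -1.0, -0.0]
width: 0.468
clock: 2.1
position: [0.6271, 0.0626, 0.1703]
ee_rot: [3.126, -0.296, -0.007]
force: [0.4, 0.7, 0.5]
width: 0.399
[0.62935382 0.0628049  0.17355951]
```

View pics/p1.png

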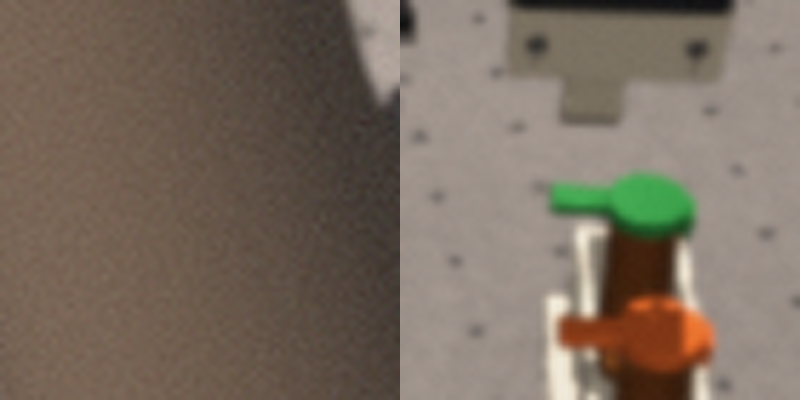

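```bash
python3 - <<'E'
from h import *
y=np.array([.188,.982,0]);p=np.array([.6294,.0628,.1566])
for d in(0,-.018,-.037): print(d,((proj("side",p+y*d)-[340,140])*5.71+[400,0]).round(0))
print(((proj("side",[.6299,.0654,.099])-[340,140])*5.71+[400,0]).round(0),((proj("side",[.6594,.0597,.1])-[340,140])*5.71+[400,0]).round(0))
E
python3 -m crank '[[0.4,0.001,0.006,-0.07,0],[0.4,0,0,-0.06,0],[0.4,0,0,-0.042,0],[0.4,0,0,0,0],[0,0,0,0,0],[0,0,0,0,0],[0,0,0,0,0],[0,0,0,0,0]]' 15
```

```text
0 [586.  85.]
-0.018 [588. 112.]
-0.037 [590. 141.]
[574. 197.] [648. 197.]
clock: 2.87
position: [0.6307, 0.0681, 0.1053]
ee_rot: [-3.124, 0.294, -0.007]
force: [3.9, 12.3, -0.0]
width: 0.159
```

```bash
python3 -m crank '[[0,0,0.006,0,0],[0,0.0043,-0.0008,0.0237,0],[0,0.0088,-0.0017,0.0223,0],[0,0.013,-0.0025,0.02,0],[0,0.0167,-0.0032,0.017,0],[0,0.0196,-0.0038,0.0133,0],[0,0.0219,-0.0042,0.0091,0],[0,0,0,0,0]]' 10
python3 - <<'E'
from cell import arm
import cv2,numpy as np
im=arm.get_image("side")[:,:,::-1]; cv2.imwrite("pics/p2.png",cv2.resize(im[120:240,300:450],(750,600),interpolation=cv2.INTER_CUBIC)); s=arm.observe();print(s["position"],s["width"],s["force"])
E
```

```text
clock: 3.53
position: [0.6645, 0.0603, 0.1468]
ee_rot: [3.127, -0.298, 0.003]
force: [-2.9, -0.7, 10.0]
width: 0.15
[0.6640768  0.06033412 0.14661907] 0.15244811500574168 [-2.20720428 -0.02047254  8.39539243]
```

View pics/p2.png

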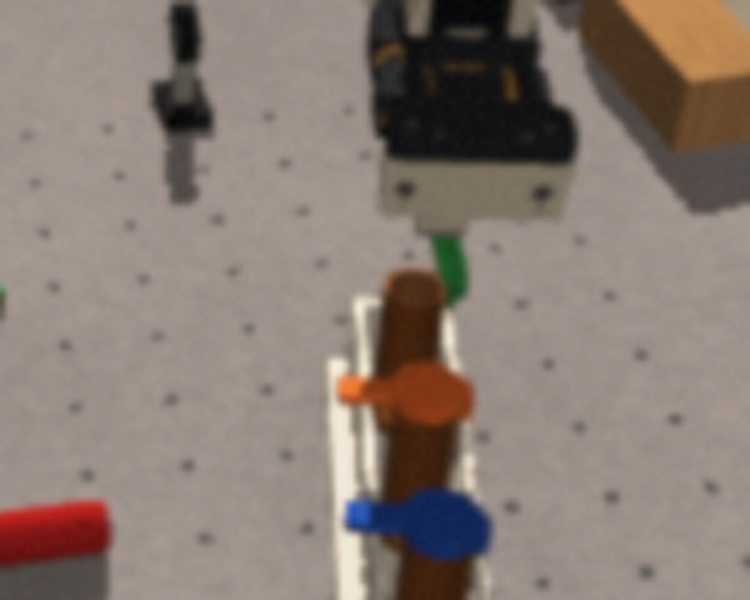

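```bash
python3 -m crank '[[0,0.0232,-0.0044,0.0055,0],[0,0.0236,-0.0045,0,0],[0,0.0174,-0.0033,-0.002,0],[0,0.008,-0.0015,0,0],[0.4,0,0,0,0],[0.4,0,0,0.01,0],[0.4,0,0,0.06,0],[0.4,0,0,0.08,0]]'
python3 - <<'E'
from cell import arm
import cv2,numpy as np
im=arm.get_image("side")[:,:,::-1]; cv2.imwrite("pics/p3.png",cv2.resize(im[120:240,300:450],(750,600),interpolation=cv2.INTER_CUBIC)); s=arm.observe();print(s["position"],s["width"],s["force"])
E
```

```text
clock: 4.25
position: [0.6898, 0.0564, 0.2044]
ee_rot: [3.127, -0.294, -0.008]
force: [0.6, 1.4, -0.1]
width: 0.376
[0.69359533 0.05724668 0.2138458 ] 0.38874651253461295 [3.08736813 0.0124397  7.06702596]
```

View pics/p3.png

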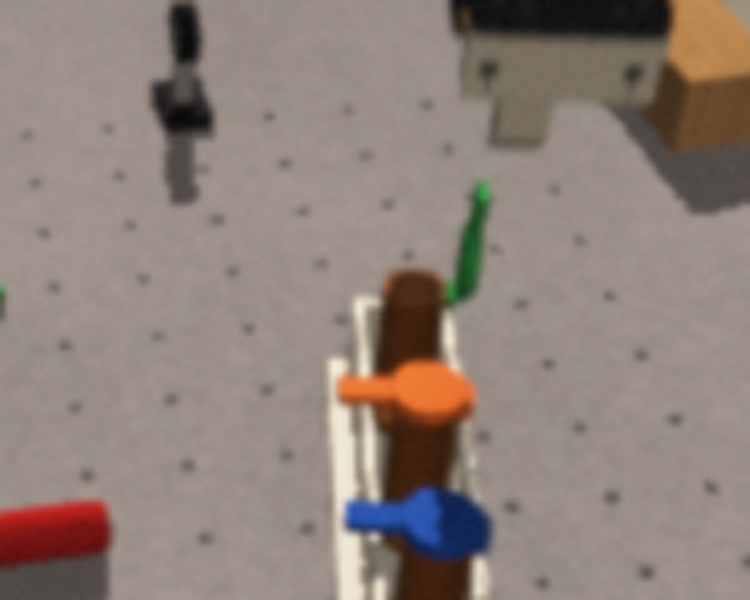

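```bash
python3 - <<'E'
from cell import arm
s=arm.observe();print(s["joints"].round(3))
E
```

```text
[-0.04   0.581 -0.196  1.408  0.116  1.157 -2.009]
```

```bash
python3 -m crank '[[0.4,-0.0752,0.0364,0,0.115],[0.4,-0.0752,0.0364,0,0.115],[0.4,-0.0752,0.0364,0,0.115],[0.4,-0.0752,0.0364,0,0.115],[0.4,-0.0752,0.0364,0,0.115],[0.4,-0.0752,0.0364,0,0.115],[0.4,-0.0752,0.0364,0,0.115],[0.4,-0.0752,0.0364,0,0.108]]'
python3 -m crank '[[0.4,0,0,-0.05,0],[0.4,0,0,-0.1,0],[0.4,0,0,-0.1,0],[0.4,0,0,-0.1,0],[0.4,0,0,0,0],[0.4,0,0,0,0],[0.4,0,0,0,0],[0.4,0,0,0,0]]'
python3 - <<'E'
from cell import arm
import cv2,numpy as np
from scipy.spatial.transform import Rotation as R
im=arm.get_image("side")[:,:,::-1]; cv2.imwrite("pics/p4.png",cv2.resize(im[120:240,220:370],(750,600),interpolation=cv2.INTER_CUBIC)); s=arm.observe();print(s["position"],s["width"],s["force"]);y=R.from_rotvec(s["ee_rot"]).as_matrix()[:,1];print(np.degrees(np.arctan2(y[1],y[0])))
cv2.imwrite("pics/s4.png",im)
E
```

```text
clock: 4.97
position: [0.4494, 0.1736, 0.207]
ee_rot: [2.909, 1.186, 0.003]
force: [0.6, 1.0, 0.2]
width: 0.402
clock: 5.63
position: [0.4525, 0.1735, 0.069]
ee_rot: [-2.913, -1.176, -0.007]
force: [-0.3, 0.1, 0.2]
width: 0.402
[0.45250451 0.17336754 0.06894728] 0.3987537382450256 [-0.33246705  0.48076787  0.31219434]
-46.03174522756039
```

View pics/p4.png

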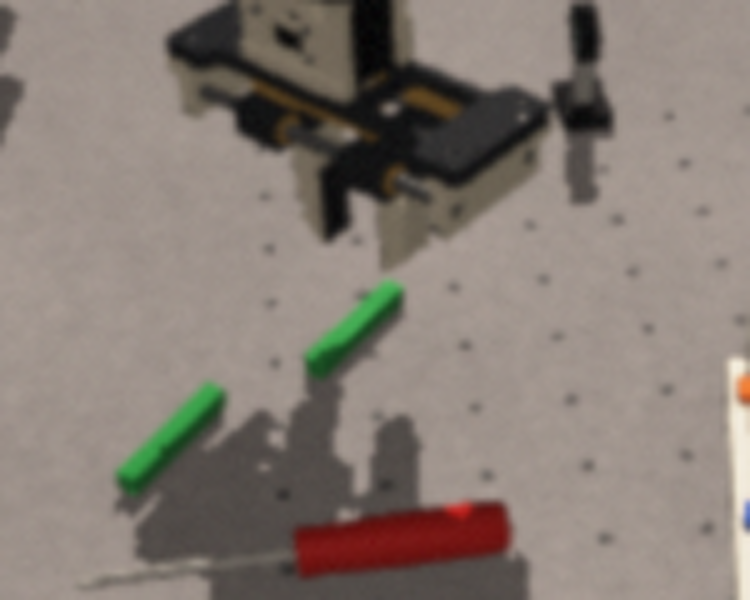

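```bash
python3 - <<'E'
import cv2,numpy as np
s=cv2.imread("pics/side0.png");t=cv2.imread("pics/top0.png")
a=cv2.resize(s[200:280,350:410],(450,600),interpolation=cv2.INTER_CUBIC)
b=cv2.resize(t[140:180,335:375],(350,350),interpolation=cv2.INTER_CUBIC);b=np.vstack([b,np.zeros((250,350,3),np.uint8)])
cv2.imwrite("pics/rackend.png",np.hstack([a,b]))
E
```

```text
(no output)
```

View pics/rackend.png

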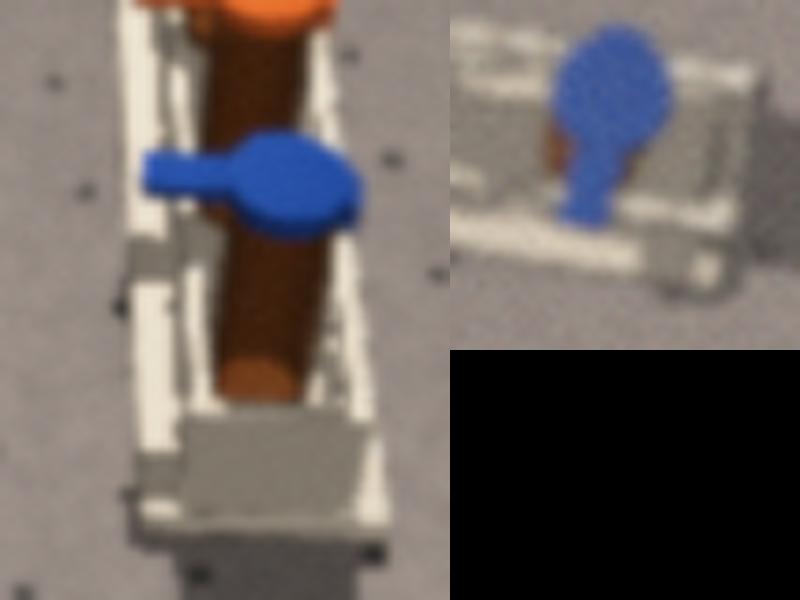

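```bash
python3 - <<'E'
from h import *
xr=np.array([.982,-.188]);yr=np.array([.188,.982])
for n,uv,z in[("side",(386.7,255),.05),("side",(386.7,269),.004),("side",(386,271),.0),("top",(368.5,155),.05),("top",(368.5,155),.045)]:
    w=ray(n,uv,z)[:2];print(uv,z,w.round(4),"s",(w@xr).round(4),"t",(w@yr).round(4))
E
python3 -m crank '[[0.4,0.001,0,0,0.115],[0.4,0,0,-0.08,0],[0.4,0,0,-0.044,0],[0.4,0,0,0,0],[0,0,0,0,0],[0,0,0,0,0],[0,0,0,0,0],[0,0,0,0,0]]' 12
```

```text
(386.7, 255) 0.05 [ 0.6203 -0.1375] s 0.635 t -0.0184
(386.7, 269) 0.004 [ 0.6252 -0.1379] s 0.6399 t -0.0179
(386, 271) 0.0 [ 0.6237 -0.1399] s 0.6387 t -0.0201
(368.5, 155) 0.05 [ 0.6259 -0.1405] s 0.641 t -0.0203
(368.5, 155) 0.045 [ 0.6269 -0.1411] s 0.6421 t -0.0207
clock: 6.35
position: [0.4519, 0.1726, 0.0178]
ee_rot: [2.837, 1.349, 0.002]
force: [-0.3, -0.2, -0.1]
width: 0.157
```

```bash
python3 -m crank '[[0,0,0,0,0],[0,0,0,0.06,0],[0,0,0,0.1,0],[0,0,0,0.1,0.05],[0,0,0,0.1,0.06],[0,0,0,0.07,0.06],[0,0.042,-0.082,0,0.06],[0,0.042,-0.082,0,0.06]]'
python3 -m crank '[[0,0.042,-0.082,0,0.06],[0,0.042,-0.082,0,0.06],[0,0.042,-0.082,0,0.06],[0,0.042,-0.082,0,0],[0,0.042,-0.082,0,0],[0,0.042,-0.082,0,0],[0,0.042,-0.082,0,0],[0,0,0,0,0]]'
python3 - <<'E'
from cell import arm
import cv2,numpy as np
from scipy.spatial.transform import Rotation as R
im=arm.get_image("side")[:,:,::-1]; cv2.imwrite("pics/p5.png",cv2.resize(im[150:310,300:460],(600,600),interpolation=cv2.INTER_CUBIC)); s=arm.observe();print(s["position"],s["width"],s["force"]);y=R.from_rotvec(s["ee_rot"]).as_matrix()[:,1];print(np.degrees(np.arctan2(y[1],y[0])))
E
```

```text
clock: 7.02
position: [0.4859, 0.1084, 0.1917]
ee_rot: [2.592, 1.772, 0.008]
force: [1.9, -1.2, -0.7]
width: 0.132
clock: 7.68
position: [0.6042, -0.1321, 0.1881]
ee_rot: [2.43, 1.986, -0.003]
force: [-0.2, -1.4, -0.6]
width: 0.13
[ 0.60303735 -0.12781798  0.18810128] 0.1305148675521136 [-0.16182244  0.91514829 -0.17153523]
-11.32535815654825
```

View pics/p5.png

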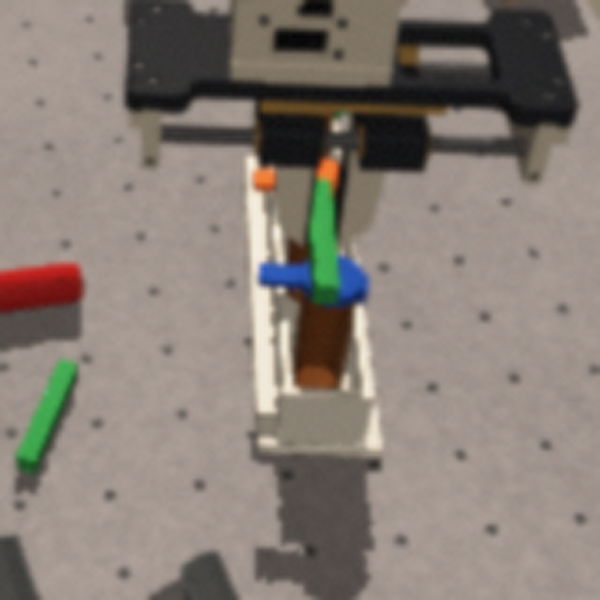

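```bash
python3 -m crank '[[0,0.0395,-0.067,0,0.008],[0,0,0,0,0],[0,0,0,-0.09,0],[0,0,0,-0.09,0],[0,0,0,-0.09,0],[0,0,0,0,0],[0,0,0,0,0],[0,0,0,0,0]]'
python3 - <<'E'
from cell import arm
import cv2,numpy as np
from scipy.spatial.transform import Rotation as R
im=arm.get_image("side")[:,:,::-1]; cv2.imwrite("pics/p6.png",cv2.resize(im[180:320,320:460],(600,600),interpolation=cv2.INTER_CUBIC)); s=arm.observe();print(s["position"],s["width"],s["force"]);y=R.from_rotvec(s["ee_rot"]).as_matrix()[:,1];print(np.degrees(np.arctan2(y[1],y[0])))
E
```

```text
clock: 8.4
position: [0.6193, -0.1486, 0.0829]
ee_rot: [2.413, 2.01, 0.003]
force: [0.9, -0.4, 0.6]
width: 0.13
[ 0.61986416 -0.14891525  0.08357198] 0.126207601098235 [-0.39868713  0.46680987  0.04780213]
-10.413525846125955
```

View pics/p6.png

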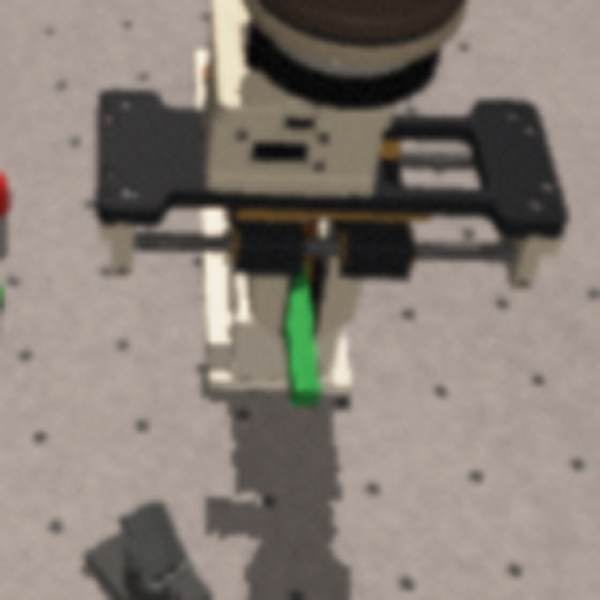

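```bash
python3 -m crank '[[0,-0.003,-0.0145,0,0],[0,0,0,-0.02,0],[0,0,0,-0.02,0],[0,0,0,-0.007,0],[0,0,0,-0.007,0],[0,0,0,-0.007,0],[0,0,0,-0.006,0],[0,0,0,0,0]]' 6
python3 - <<'E'
from cell import arm
import cv2,numpy as np
im=arm.get_image("side")[:,:,::-1]; cv2.imwrite("pics/p7.png",cv2.resize(im[180:320,320:460],(600,600),interpolation=cv2.INTER_CUBIC)); s=arm.observe();print(s["position"],s["width"],s["force"])
E
```

```text
clock: 9.12
position: [0.617, -0.155, 0.0536]
ee_rot: [-2.414, -2.01, 0.0]
force: [0.9, -0.9, 0.0]
width: 0.132
[ 0.61692316 -0.15505527  0.05375744] 0.13159330150905937 [ 0.43589909 -1.07214978 -0.43069265]
```

View pics/p7.png

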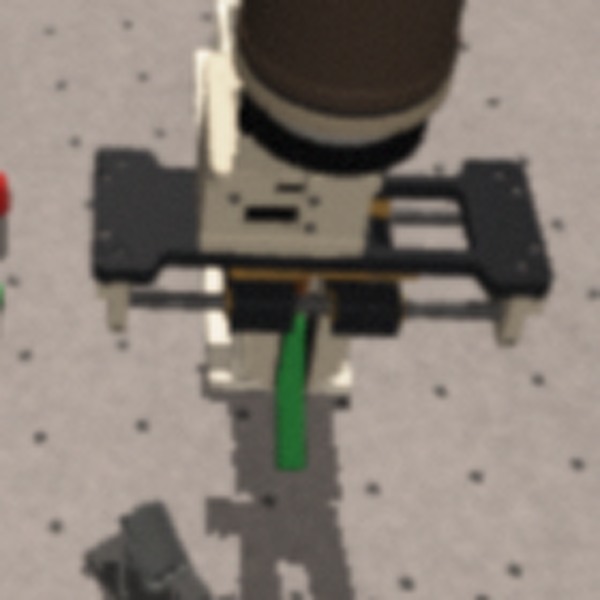

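```bash
python3 - <<'E'
from h import *
G=np.array([.617,-.155,.042]);d=np.array([-.188,-.982,0])
for f in(0,15,30,40,45):
    a=np.radians(f);n=np.array([-.188*-1*np.sin(a)*-1,0,0])
    v=d*np.cos(a)+[0,0,-np.sin(a)]; nn=d*np.sin(a)+[0,0,np.cos(a)]
    top=G+.054*v+.006*nn; bot=G+.054*v-.006*nn
    print(f,proj("side",top).round(1),proj("side",bot).round(1),bot)
E
```

```text
0 [389.3 285.1] [388.6 288.9] [ 0.606848 -0.208028  0.036   ]
15 [388.5 289.4] [387.7 291.6] [ 0.60748587 -0.20469615  0.02222822]
30 [387.6 291.8] [386.8 292.3] [ 0.60877211 -0.1979776   0.00980385]
40 [386.9 292.3] [386.2 291.7] [ 0.60994818 -0.1918345   0.0026932 ]
45 [386.6 292.2] [385.9 291.1] [ 6.10619068e-01 -1.88330185e-01 -4.26406871e-04]
```

```bash
python3 -m crank '[[0,0,0,0.09,0],[0,0,0,0.09,0],[0,0,0,0.09,0],[0,-0.08,-0.02,0,0.08],[0,-0.08,-0.02,0,0.08],[0,-0.08,-0.02,0,0.08],[0,-0.08,-0.02,0,0.08],[0,-0.08,-0.02,0,0.08]]'
python3 -m crank '[[0,-0.075,-0.02,0,0.067],[0,0,0,0,0],[0,0,0,0,0],[0,0,0,0,0],[0,0,0,0,0],[0,0,0,0,0],[0,0,0,0,0],[0,0,0,0,0]]'
python3 - <<'E'
from cell import arm
import cv2,numpy as np
from scipy.spatial.transform import Rotation as R
im=arm.get_image("side")[:,:,::-1]; a=cv2.resize(im[200:350,220:370],(400,400),interpolation=cv2.INTER_CUBIC)
im=arm.get_image("top")[:,:,::-1]; b=cv2.resize(im[160:290,350:480],(400,400),interpolation=cv2.INTER_CUBIC)
cv2.imwrite("pics/p8.png",np.hstack([a,b])); s=arm.observe();print(s["position"],s["width"],s["force"]);y=R.from_rotvec(s["ee_rot"]).as_matrix()[:,1];print(np.degrees(np.arctan2(y[1],y[0])))
E
```

```text
clock: 9.83
position: [0.4553, -0.1952, 0.162]
ee_rot: [-1.938, -2.472, 0.001]
force: [0.4, -1.0, 0.1]
width: 0.131
clock: 10.5
position: [0.4277, -0.2028, 0.162]
ee_rot: [-1.855, -2.535, -0.001]
force: [0.1, 0.1, -0.1]
width: 0.127
[ 0.42742057 -0.20297481  0.16200653] 0.13364543481893262 [-0.45681746  0.50149425  0.12224413]
17.607365752565396
```

View pics/p8.png

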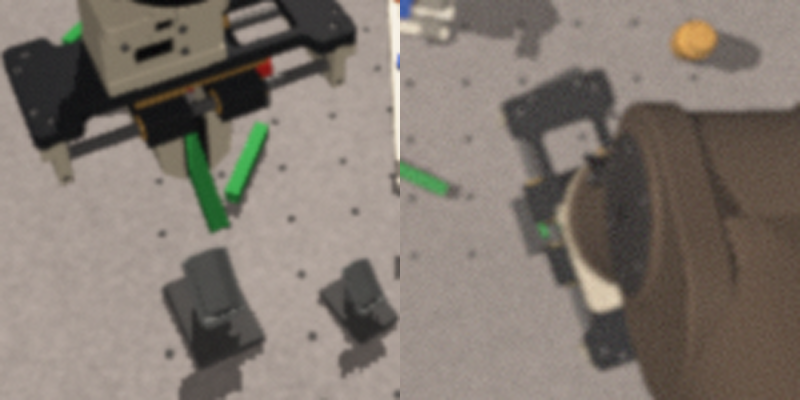

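```bash
python3 - <<'E'
from h import *
G=np.array([.4274,-.203,.1502]);d=np.array([.302,-.953,0])
for f in(0,20,30,40,45,50):
    a=np.radians(f)
    v=d*np.cos(a)+[0,0,-np.sin(a)]; nn=d*np.sin(a)+[0,0,np.cos(a)]
    print(f,[(2.667*(proj("side",G+.054*v+k*.006*nn)-[220,200])).round(0).tolist() for k in(1,-1)],(2.667*(proj("side",G)-[220,200])).round())
    print([((proj("top",G-.022*v+k*.006*nn)-[350,160])*400/130+[400,0]).round(0).tolist() for k in(1,-1)])
E
```

```text
0 [[223.0, 214.0], [224.0, 227.0]] [190. 156.]
[[539.0, 228.0], [536.0, 228.0]]
20 [[224.0, 232.0], [222.0, 238.0]] [190. 156.]
[[545.0, 227.0], [537.0, 229.0]]
30 [[222.0, 237.0], [219.0, 239.0]] [190. 156.]
[[549.0, 226.0], [539.0, 228.0]]
40 [[220.0, 239.0], [216.0, 238.0]] [190. 156.]
[[554.0, 224.0], [542.0, 228.0]]
45 [[218.0, 239.0], [214.0, 237.0]] [190. 156.]
[[556.0, 224.0], [543.0, 227.0]]
50 [[217.0, 239.0], [212.0, 235.0]] [190. 156.]
[[559.0, 223.0], [545.0, 227.0]]
```

```bash
python3 - <<'E'
from cell import arm
from h import *
a=arm.get_image("side")[:,:,::-1].copy();b=arm.get_image("top")[:,:,::-1].copy();cv2.imwrite("pics/s9.png",a);cv2.imwrite("pics/t9.png",b)
A=cv2.resize(a[235:295,270:320],(500,600),interpolation=cv2.INTER_CUBIC);B=cv2.resize(b[220:250,385:410],(250,300),interpolation=cv2.INTER_CUBIC)
cv2.imwrite("pics/p9.png",np.hstack([A,np.vstack([B,B*0])]))
G=np.array([.4274,-.203,.1502]);d=np.array([.302,-.953,0])
# horizontal p6 check
G6=np.array([.6199,-.1489,.0718]);d6=np.array([-.188,-.982,0]);print([((proj("side",G6+.054*d6+[0,0,k*.006])-[320,180])*4.286).round() for k in(1,-1)])
E
```

```text
[array([308., 397.]), array([305., 414.])]
```

View pics/p9.png

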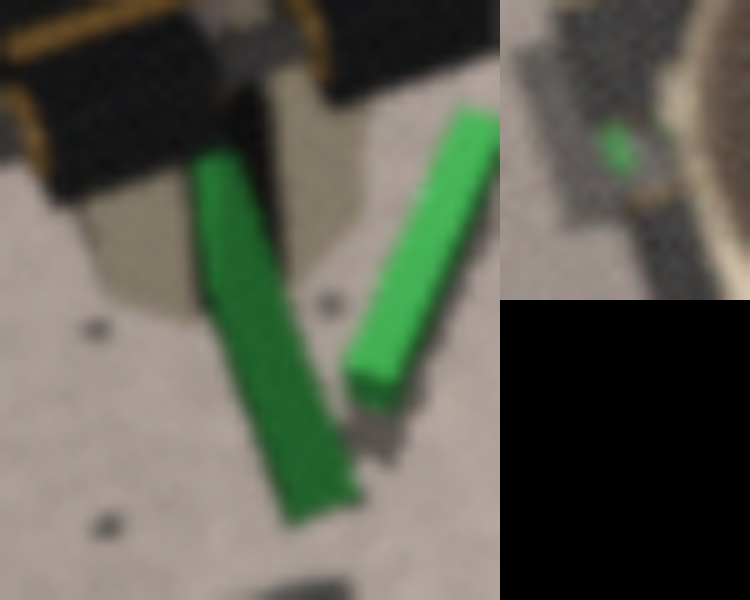

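```bash
python3 -m crank '[[0,0,0,-0.06,0],[0,0,0,-0.06,0],[0,0,0,-0.06,0],[0,0,0,0,0],[0,0,0,0,0],[0,0,0,0,0],[0,0,0,0,0],[0,0,0,0,0]]' 5
python3 - <<'E'
from cell import arm
from h import *
a=arm.get_image("side")[:,:,::-1].copy();b=arm.get_image("top")[:,:,::-1].copy()
A=cv2.resize(a[265:335,265:325],(500,583),interpolation=cv2.INTER_CUBIC);B=cv2.resize(b[210:250,380:420],(290,290),interpolation=cv2.INTER_CUBIC)
cv2.imwrite("pics/p10.png",np.hstack([A,np.vstack([B,np.zeros((293,290,3),np.uint8)])]))
s=arm.observe();print(s["position"],s["width"],s["force"])
E
```

```text
clock: 11.37
position: [0.4279, -0.2036, 0.0913]
ee_rot: [1.855, 2.533, 0.001]
force: [-0.6, -0.7, -0.8]
width: 0.133
[ 0.42758711 -0.20362133  0.09098924] 0.1306235762622466 [ 0.28836943  0.38784754 -0.620452  ]
```

View pics/p10.png

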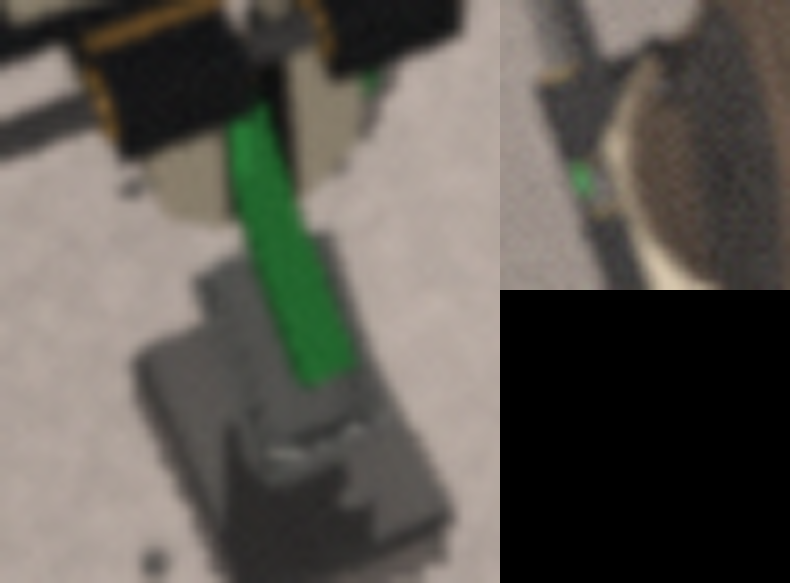

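```bash
python3 - <<'E'
from h import *
up=np.array([-.302,.953,0]);lat=np.cross([0,0,1],up)
G=np.array([.4276,-.2036,.0792])
for f in(40,45,50,55):
    a=np.radians(f);v=-up*np.cos(a)+[0,0,-np.sin(a)];nn=-up*np.sin(a)+[0,0,np.cos(a)]
    print(f,[((proj("side",G+L*v+.006*nn)-[265,265])*8.333).round() for L in(.047,.054,-.02)])
for seat in(np.array([.4303,-.2138,.055]),np.array([.4303,-.2138,.055])+lat*.004):
    def pt(al,nn,w): return seat+(up+[0,0,1])/2**.5*al+(-up+[0,0,1])/2**.5*nn+lat*w
    print([((proj("side",pt(*q))-[265,265])*8.333).round() for q in((.004,.005,.017),(.004,.005,-.017),(-.038,.008,.015),(-.038,.008,-.015))])
E
```

```text
40 [array([316., 372.]), array([326., 404.]), array([215.,  70.])]
45 [array([312., 372.]), array([322., 403.]), array([217.,  73.])]
50 [array([308., 370.]), array([317., 400.]), array([220.,  76.])]
55 [array([303., 366.]), array([311., 396.]), array([222.,  80.])]
[array([188., 277.]), array([332., 219.]), array([259., 462.]), array([386., 409.])]
[array([170., 283.]), array([316., 226.]), array([241., 469.]), array([369., 416.])]
```

```bash
python3 -m crank '[[0,-0.01,-0.003,0,0],[0,0,0,-0.012,0],[0,0,0,-0.012,0],[0,0,0,0,0],[0,0,0,0,0],[0,0,0,0,0],[0,0,0,0,0],[0,0,0,0,0]]' 3
python3 - <<'E'
from cell import arm
from h import *
a=arm.get_image("side")[:,:,::-1].copy()
A=cv2.resize(a[265:335,265:325],(500,583),interpolation=cv2.INTER_CUBIC)
cv2.imwrite("pics/p11.png",A)
s=arm.observe();print(s["position"],s["width"],s["force"])
E
```

```text
clock: 12.13
position: [0.4232, -0.2045, 0.0806]
ee_rot: [1.856, 2.535, 0.0]
force: [0.8, -0.5, 0.2]
width: 0.129
[ 0.42324529 -0.20447745  0.0805871 ] 0.1295135558084359 [-0.74637515 -0.35812295 -0.05905778]
```

View pics/p11.png

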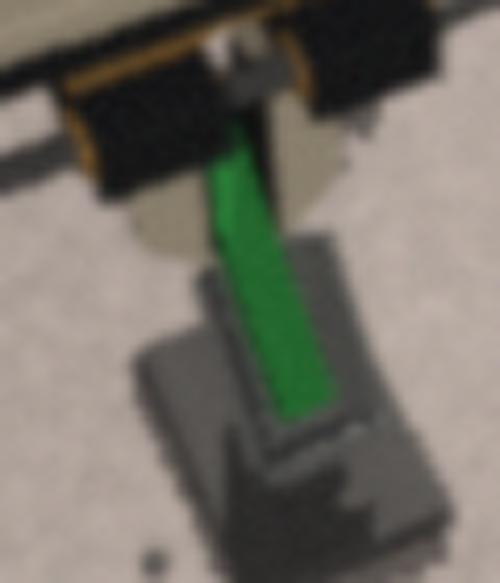

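```bash
python3 -m crank '[[0.3,0,0,0,0],[0.3,0,0,0,0],[0.3,0,0,0,0],[0.3,0,0,0,0],[0.3,0,0,0.02,0],[0.3,0,0,0.04,0],[0.3,0,0,0.06,0],[0.3,0,0,0.06,0]]'
python3 - <<'E'
from cell import arm
from h import *
a=arm.get_image("side")[:,:,::-1].copy();b=arm.get_image("top")[:,:,::-1].copy();cv2.imwrite("pics/s12.png",a)
A=cv2.resize(a[265:335,265:325],(500,583),interpolation=cv2.INTER_CUBIC)
B=cv2.resize(b[210:250,380:420],(290,290),interpolation=cv2.INTER_CUBIC)
cv2.imwrite("pics/p12.png",np.hstack([A,np.vstack([B,np.zeros((293,290,3),np.uint8)])]))
s=arm.observe();print(s["position"],s["width"],s["force"])
E
```

```text
clock: 12.85
position: [0.4227, -0.204, 0.1535]
ee_rot: [-1.854, -2.534, -0.0]
force: [0.6, -0.3, 0.6]
width: 0.301
[ 0.42525204 -0.20482707  0.15614159] 0.30104173107707627 [0.42700137 0.53738438 0.72103765]
```

View pics/p12.png

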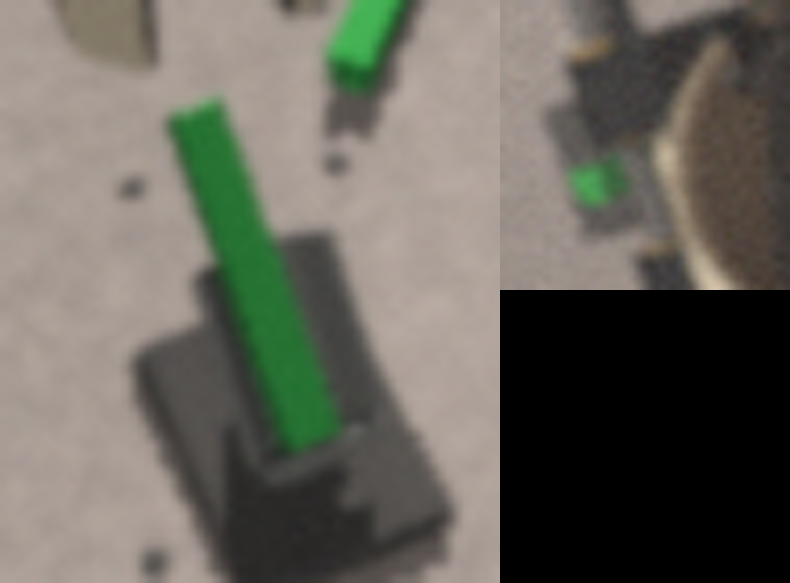

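```bash
python3 -m crank '[[0.4,-0.0045,0.014,0,0],[0.4,0,0,0,0],[0.4,0,0,-0.08,0],[0.4,0,0,-0.06,0],[0.4,0,0,-0.04,0],[0.4,0,0,0,0],[0.4,0,0,0,0],[0.4,0,0,0,0]]'
python3 - <<'E'
from cell import arm
from h import *
a=arm.get_image("side")[:,:,::-1].copy()
A=cv2.resize(a[255:325,255:325],(580,580),interpolation=cv2.INTER_CUBIC)
cv2.imwrite("pics/p13.png",A)
s=arm.observe();print(s["position"],s["width"],s["force"])
E
```

```text
clock: 13.62
position: [0.4216, -0.1986, 0.0809]
ee_rot: [-1.855, -2.535, -0.0]
force: [-0.3, 0.0, -2.1]
width: 0.401
[ 0.42179566 -0.19880626  0.08124311] 0.3969648775612626 [-0.16630621  0.533743    0.27482327]
```

View pics/p13.png

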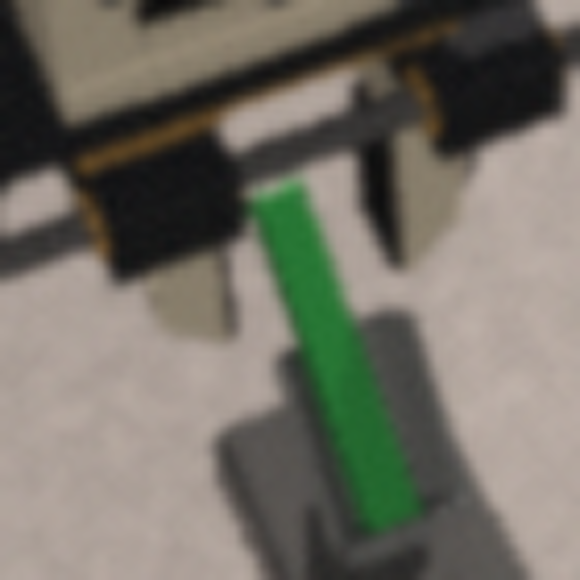

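```bash
python3 -m crank '[[0,0,0,0,0],[0,0,0,0,0],[0,0,0,0,0],[0,0,0,0,0],[0,0,0,0.05,0],[0,0,0,0.1,0],[0,0,0,0.1,0],[0,0,0,0.05,0]]' 8
python3 - <<'E'
from cell import arm
from h import *
a=arm.get_image("side")[:,:,::-1].copy()
A=cv2.resize(a[215:315,245:345],(580,580),interpolation=cv2.INTER_CUBIC)
cv2.imwrite("pics/p14.png",A)
s=arm.observe();print(s["position"],s["width"],s["force"])
E
```

```text
clock: 14.33
position: [0.4227, -0.1986, 0.2045]
ee_rot: [1.853, 2.532, 0.002]
force: [1.4, -0.6, -0.5]
width: 0.132
[ 0.42407243 -0.19917329  0.20667187] 0.12481102967834079 [ 2.33387442 -0.79949251  1.16705751]
```

View pics/p14.png

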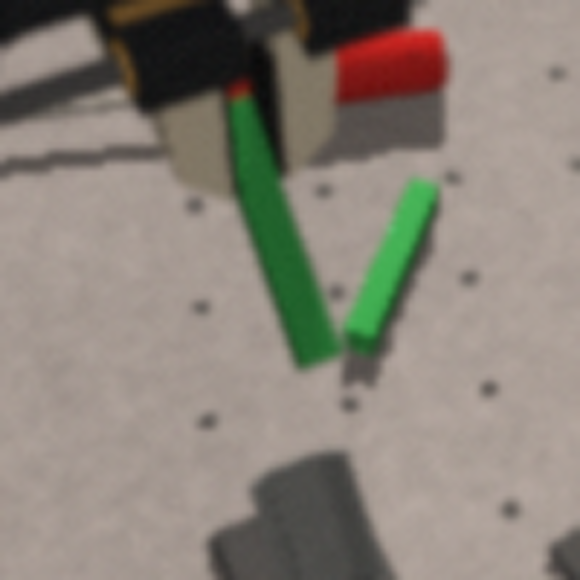

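```bash
python3 - <<'E'
from cell import arm
from h import *
a=arm.get_image("side")[:,:,::-1].copy();b=arm.get_image("top")[:,:,::-1].copy();cv2.imwrite("pics/s15.png",a);cv2.imwrite("pics/t15.png",b)
A=cv2.resize(a[155:195,365:405],(400,400),interpolation=cv2.INTER_CUBIC);B=cv2.resize(b[125:165,270:310],(400,400),interpolation=cv2.INTER_CUBIC)
cv2.imwrite("pics/p15.png",np.clip(np.hstack([A,B]).astype(float)*1.5,0,255).astype(np.uint8))
M=np.array([.6597,.061,.092])
for n,o in(("side",(365,155)),("top",(270,125))):
    print(n,((proj(n,M)-o+.5)*10).round(),[((proj(n,M+.0155*np.array([np.cos(t),np.sin(t),0]))-o+.5)*10).round().tolist() for t in(-.19,1.38,2.95,4.52)])
E
```

```text
side [186. 223.] [[252.0, 225.0], [182.0, 183.0], [120.0, 221.0], [190.0, 265.0]]
top [197. 153.] [[208.0, 92.0], [136.0, 142.0], [186.0, 213.0], [259.0, 163.0]]
```

View pics/p15.png

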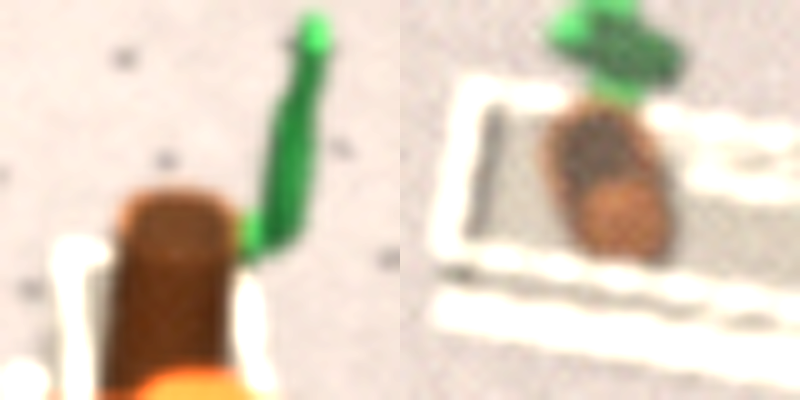

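```bash
python3 -m crank '[[0,0.0544,0.0742,0,0.114],[0,0.0544,0.0742,0,0.114],[0,0.0544,0.0742,0,0.114],[0,0.0544,0.0742,0,0.114],[0,0.0544,0.0742,0,0.114],[0,0.0544,0.0742,0,0.114],[0,0.0544,0.0742,0,0.114],[0,0.0544,0.0742,0,0.114]]'
python3 -m crank '[[0,0.0544,0.0742,0,0.114],[0,0,0,-0.05,0],[0,0,0,-0.04,0],[0,0,0,0,0],[0,0,0,0,0],[0,0,0,0,0],[0,0,0,0,0],[0,0,0,0,0]]'
python3 - <<'E'
from cell import arm
from h import *
from scipy.spatial.transform import Rotation as R
a=arm.get_image("side")[:,:,::-1].copy();b=arm.get_image("top")[:,:,::-1].copy();cv2.imwrite("pics/s16.png",a)
A=cv2.resize(a[125:195,340:410],(400,400),interpolation=cv2.INTER_CUBIC);B=cv2.resize(b[115:175,260:320],(400,400),interpolation=cv2.INTER_CUBIC)
cv2.imwrite("pics/p16.png",np.hstack([A,B]))
s=arm.observe();print(s["position"],s["width"],s["force"]);y=R.from_rotvec(s["ee_rot"]).as_matrix()[:,1];print(np.degrees(np.arctan2(y[1],y[0])),s["joints"].round(2))
xr=np.array([.982,-.188,0]);p=s["position"]+[0,0,-.006]
for f in(40,45,50):
    a=np.radians(f);d=xr*np.sin(a)-[0,0,np.cos(a)];n=xr*np.cos(a)+[0,0,np.sin(a)]
    print([((proj("side",p+.066*d+k*n)-[340,125])*5.714).round() for k in(.006,-.006)])
print("mouth",((proj("side",[.659,.0607,.092])-[340,125])*5.714).round())
E
```

```text
clock: 15.15
position: [0.5955, 0.0398, 0.1987]
ee_rot: [-0.474, -3.103, 0.001]
force: [0.4, -0.0, -0.0]
width: 0.131
clock: 15.82
position: [0.6175, 0.0679, 0.1655]
ee_rot: [0.298, 3.126, 0.0]
force: [-0.2, -0.3, 0.5]
width: 0.13
[0.61740774 0.06794554 0.16529836] 0.12977284797046743 [ 1.20870312 -0.62485378 -0.5885778 ]
79.10223803025441 [ 0.39  0.68 -0.93  1.62  0.59  1.14  0.69]
[array([262., 258.]), array([237., 273.])]
[array([273., 250.]), array([249., 266.])]
[array([283., 241.]), array([261., 259.])]
mouth [245. 297.]
```

View pics/p16.png

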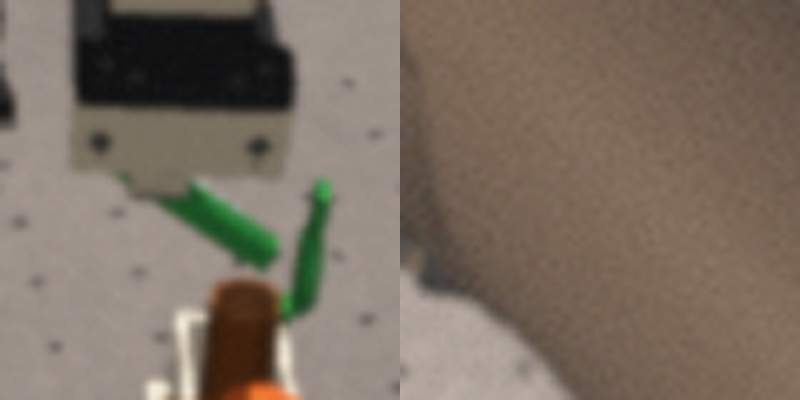

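```bash
python3 -m crank '[[0,-0.0147,0.003,0,0],[0,0,0,0,0],[0,0,0,-0.025,0],[0,0,0,-0.025,0],[0,0,0,-0.01,0],[0,0,0,0,0],[0,0,0,0,0],[0,0,0,0,0]]' 6
cat > look.py <<'E'
from cell import arm
from h import *
import sys
a=arm.get_image("side")[:,:,::-1].copy()
cv2.imwrite(f"pics/{sys.argv[1]}.png",cv2.resize(a[125:195,340:410],(560,560),interpolation=cv2.INTER_CUBIC))
s=arm.observe();print(s["clock"],s["position"].round(4),s["width"].round(3),s["force"].round(1))
E
python3 look.py p17
```

```text
clock: 16.58
position: [0.6113, 0.0695, 0.1404]
ee_rot: [-0.297, -3.127, -0.0]
force: [-0.0, 0.0, 0.1]
width: 0.129Traceback (most recent call last):
  File "look.py", line 6, in <module>
    s=arm.observe();print(s["clock"],s["position"].round(4),s["width"].round(3),s["force"].round(1))
                                                            ^^^^^^^^^^^^^^^^
AttributeError: 'float' object has no attribute 'round'
```

View pics/p17.png

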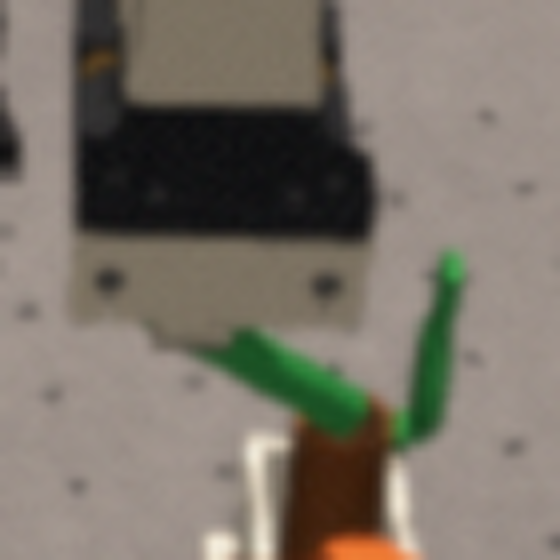

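```bash
sed -i 's/s\["width"\].round(3)/round(s["width"],3)/' look.py; python3 -m crank '[[0,0.0081,-0.0016,-0.0148,0],[0,0,0,0,0],[0,0.0109,-0.0021,0.0039,0],[0,0.0109,-0.0021,0.0039,0],[0,0.0103,-0.002,0.002,0],[0,0.0103,-0.002,0.002,0],[0,0,0,0,0],[0,0,0,0,0]]' 5
python3 look.py p18
```

```text
clock: 17.3
position: [0.6316, 0.0658, 0.1396]
ee_rot: [0.297, 3.127, 0.001]
force: [-3.0, 0.4, 2.3]
width: 0.128
17.35 [0.6316 0.0658 0.1396] 0.132 [-2.6  1.   2.4]
```

View pics/p18.png

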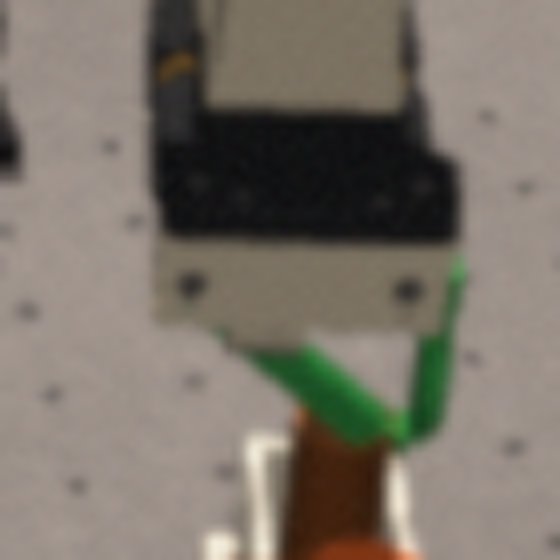

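```bash
python3 -m crank '[[0,0.0115,-0.0022,0.003,0],[0,0.0115,-0.0022,0.003,0],[0,0,0,0,0],[0,0,0,0,0],[0,0,0,0,0],[0,0,0,0,0],[0,0,0,0,0],[0,0,0,0,0]]' 4
python3 look.py p19
python3 - <<'E'
from h import *
for p in([.641,.064,.136],[.6316,.0658,.1336]): print(((proj("side",p)-[340,125])*8).round())
E
```

```text
clock: 18.02
position: [0.6408, 0.0636, 0.1416]
ee_rot: [0.298, 3.127, 0.0]
force: [0.5, 1.2, 0.5]
width: 0.128
18.0667 [0.6407 0.0636 0.1416] 0.13 [0.4 1.  0.3]
[294. 293.]
[259. 299.]
```

View pics/p19.png

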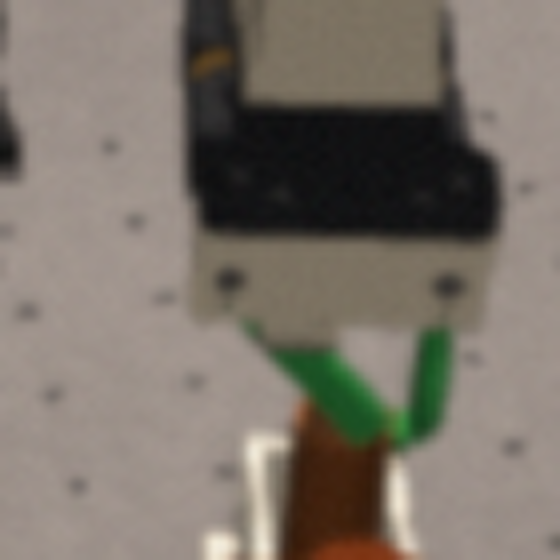

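```bash
python3 -m crank '[[0,0.0115,-0.0022,-0.004,0],[0,0.0115,-0.0022,-0.006,0],[0,0.0115,-0.0022,-0.008,0],[0,0.006,-0.0012,-0.01,0],[0,0,0,0,0],[0,0,0,0,0],[0,0,0,0,0],[0,0,0,0,0]]' 4
python3 look.py p20
```

```text
clock: 18.73
position: [0.657, 0.0602, 0.1303]
ee_rot: [0.298, 3.127, -0.001]
force: [-0.3, -0.7, -0.5]
width: 0.131
18.7833 [0.6569 0.0602 0.1304] 0.127 [-0.8 -0.1 -0.1]
```

View pics/p20.png

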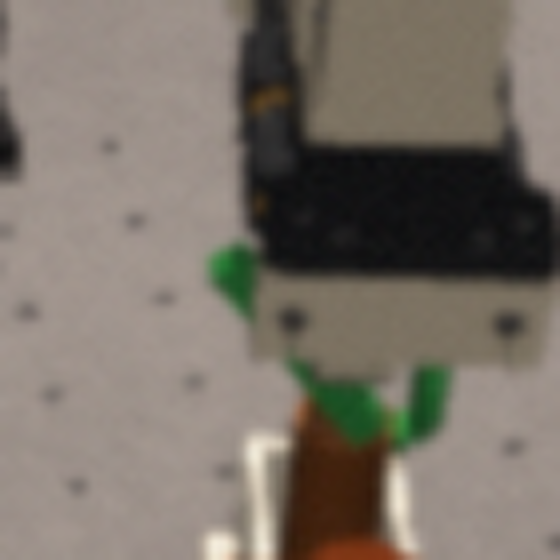

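```bash
python3 -m crank '[[0,0,0,0,0],[0,-0.006,0.0012,0,0],[0,-0.006,0.0012,0,0],[0,0.0,0,0,0],[0,0,0,-0.005,0],[0,0,0,-0.005,0],[0,0,0,0,0],[0,0,0,0,0]]' 10
python3 look.py p21
```

```text
clock: 19.45
position: [0.6521, 0.0615, 0.1263]
ee_rot: [-0.298, -3.127, -0.0]
force: [0.5, -0.3, 0.8]
width: 0.123
19.5 [0.6521 0.0615 0.1264] 0.127 [0.4 1.5 1.1]
```

View pics/p21.png

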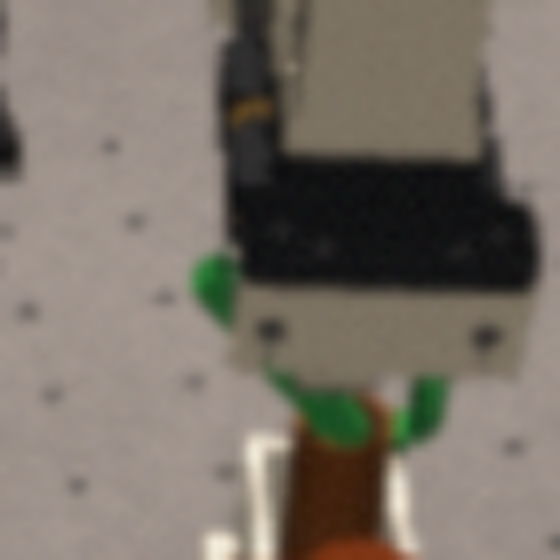

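```bash
python3 -m crank '[[0,0,0,-0.0075,0],[0,0,0,-0.0075,0],[0,0.005,-0.001,0,0],[0,0.005,-0.001,-0.002,0],[0,0.005,-0.001,-0.003,0],[0,0.005,-0.001,-0.003,0],[0,0,0,0,0],[0,0,0,0,0]]' 10
python3 look.py p22
```

```text
clock: 20.17
position: [0.6601, 0.06, 0.1169]
ee_rot: [-0.297, -3.127, -0.0]
force: [-0.2, 1.9, -1.3]
width: 0.123
20.2167 [0.6601 0.06   0.1169] 0.13 [ 0.8  1.6 -0.9]
```

View pics/p22.png

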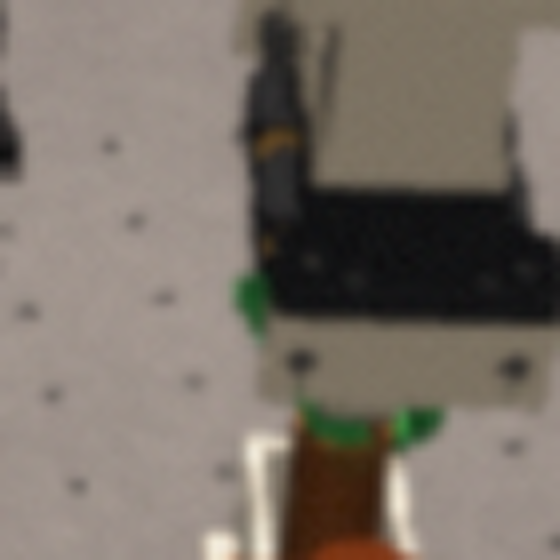

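```bash
python3 -m crank '[[0,0,0,-0.006,0],[0,0.005,-0.001,-0.003,0],[0,0.005,-0.001,0,0],[0,0.005,-0.001,0,0],[0,0,0,0,0],[0,0,0,0,0],[0,0,0,0,0],[0,0,0,0,0]]' 10
python3 look.py p23
```

```text
clock: 20.88
position: [0.6655, 0.0586, 0.1134]
ee_rot: [-0.297, -3.126, 0.001]
force: [-5.9, 2.1, -0.1]
width: 0.12
20.9333 [0.6655 0.0587 0.1134] 0.128 [-4.6  1.2  1. ]
```

View pics/p23.png

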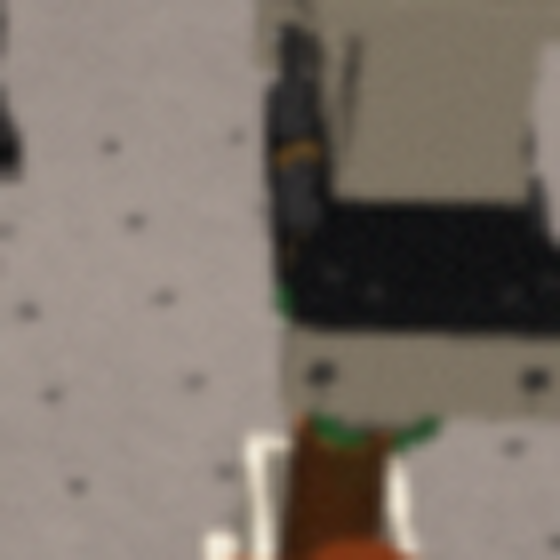

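```bash
python3 -m crank '[[0,-0.003,0.0006,0,0],[0,0,0,0,0],[0.35,0,0,0,0],[0.35,0,0,0,0],[0.35,0,0,0,0],[0.35,0,0,0,0],[0.35,0,0,0,0],[0.35,0,0,0,0]]'
python3 look.py p24
```

```text
clock: 21.6
position: [0.6651, 0.0588, 0.1138]
ee_rot: [0.298, 3.127, -0.0]
force: [-0.3, -0.2, 0.8]
width: 0.348
21.65 [0.665  0.0588 0.1137] 0.346 [-0.1  0.4  0.4]
```

View pics/p24.png

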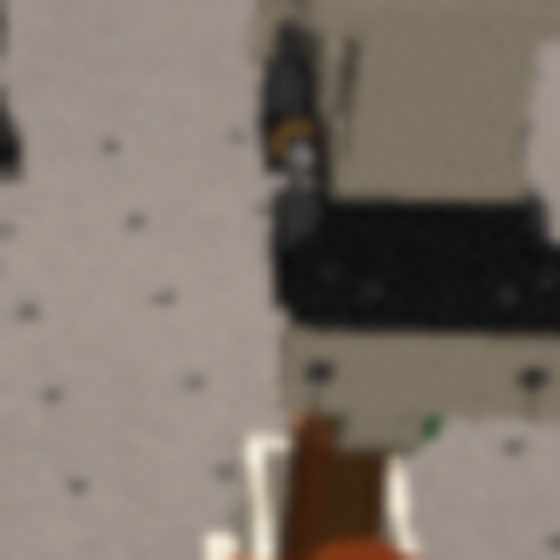

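```bash
python3 -m crank '[[0.35,-0.005,0.001,0.02,0],[0.35,0,0,0.04,0],[0.35,0,0,0.08,0],[0.35,0,0,0.1,0],[0.35,-0.04,0.0077,0.04,0],[0.35,-0.09,0.017,0,0],[0.35,-0.09,0.017,0,0],[0.35,-0.09,0.017,0,0]]'
python3 - <<'E'
from cell import arm
from h import *
a=arm.get_image("side")[:,:,::-1].copy();b=arm.get_image("top")[:,:,::-1].copy();cv2.imwrite("pics/s25.png",a);cv2.imwrite("pics/t25.png",b)
A=cv2.resize(a[155:195,365:405],(400,400),interpolation=cv2.INTER_CUBIC);B=cv2.resize(b[125:165,270:310],(400,400),interpolation=cv2.INTER_CUBIC)
cv2.imwrite("pics/p25.png",np.clip(np.hstack([A,B]).astype(float)*1.5,0,255).astype(np.uint8));print(arm.observe()["position"])
E
```

```text
clock: 22.32
position: [0.5374, 0.0834, 0.2264]
ee_rot: [0.298, 3.126, 0.0]
force: [0.8, 0.7, 0.6]
width: 0.349
[0.53302984 0.08466384 0.22627397]
```

View pics/p25.png

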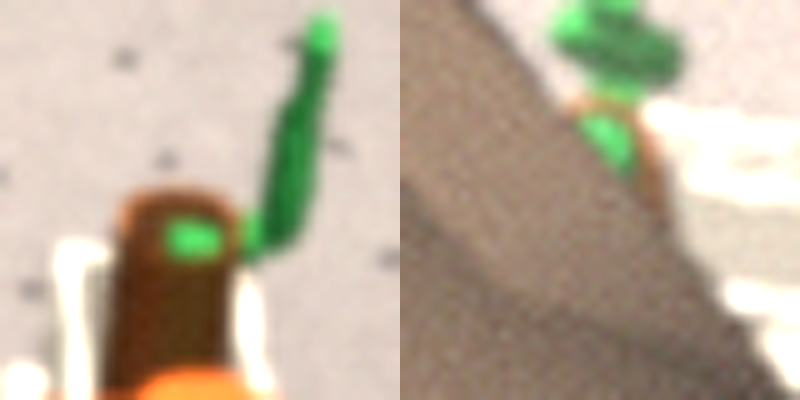

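```bash
python3 -m crank '[[0,0.0935,-0.0179,0,0],[0,0.0935,-0.0179,0,0],[0,0.0935,-0.0179,0,0],[0,0.0935,-0.0179,0,0],[0,0.0935,-0.0179,0,0],[0,0.015,-0.003,0,0],[0,0,0,0,0],[0,0,0,0,0]]' 10
python3 -m crank '[[0,0,0,-0.07,0],[0,0,0,-0.08,0],[0,0,0,-0.07,0],[0,0,0,0,0],[0,0,0,0,0],[0,0,0,0,0],[0,0,0,0,0],[0,0,0,0,0]]' 
python3 look.py p26
```

```text
clock: 23.08
position: [0.7315, 0.0466, 0.2256]
ee_rot: [-0.297, -3.127, -0.001]
force: [-0.1, 0.4, 0.3]
width: 0.004
clock: 23.75
position: [0.7327, 0.0465, 0.1403]
ee_rot: [0.297, 3.124, 0.002]
force: [0.6, -0.0, 0.3]
width: 0.002
23.8 [0.7325 0.0463 0.1398] 0.001 [-0.4  0.3  0.6]
```

View pics/p26.png

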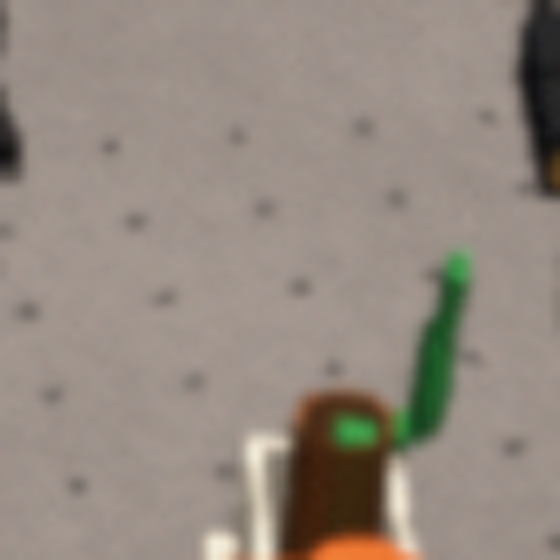

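```bash
python3 -m crank '[[0,-0.03,0.0057,0,0],[0,-0.03,0.0057,0,0],[0,-0.03,0.0057,0,0],[0,-0.03,0.0057,0,0],[0,-0.03,0.0057,0,0],[0,-0.03,0.0057,-0.005,0],[0,-0.03,0.0057,-0.007,0],[0,-0.02,0.0038,-0.008,0]]' 
python3 look.py p27
```

```text
clock: 24.47
position: [0.6397, 0.0639, 0.131]
ee_rot: [0.297, 3.125, 0.001]
force: [0.8, -0.0, 0.6]
width: 0.003
24.5167 [0.6382 0.0641 0.1301] 0.005 [-1.3  1.   0.1]
```

View pics/p27.png

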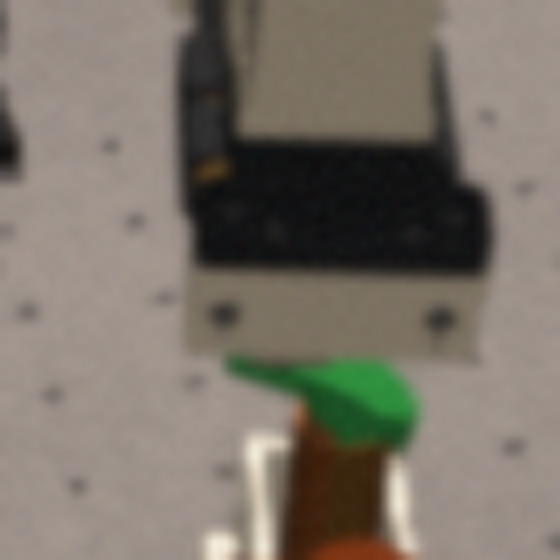

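```bash
python3 -m crank '[[0,0.01,-0.0019,-0.005,0],[0,0.01,-0.0019,-0.01,0],[0,0,0,-0.01,0],[0,0,0,-0.008,0],[0,0,0,-0.006,0],[0,0,0,0,0],[0,0,0,0,0],[0,0,0,0,0]]' 
python3 look.py p28
```

```text
clock: 25.18
position: [0.6488, 0.0618, 0.1167]
ee_rot: [0.298, 3.125, -0.001]
force: [-8.1, -4.0, 27.6]
width: 0.006
25.2333 [0.6488 0.0618 0.1167] 0.005 [-8.4 -4.2 27.1]
```

View pics/p28.png

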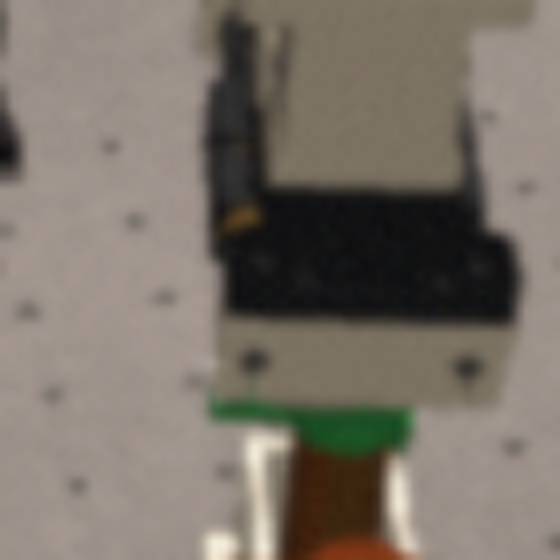

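```bash
python3 -m crank '[[0,0,0,0.01,0],[0,0,0,0.06,0],[0,0,0,0.1,0],[0,0,0,0.1,0],[0,-0.09,0.017,0,0],[0,-0.09,0.017,0,0],[0,-0.09,0.017,0,0],[0,-0.09,0.017,0,0]]'
python3 -m crank '[[0,-0.05,-0.09,0,0],[0,-0.05,-0.09,0,0],[0,0,-0.1,0,0],[0,0,-0.1,0,0],[0,0,-0.1,0,0],[0,0,-0.1,0,0],[0,0,0,0,0],[0,0,0,0,0]]'
python3 - <<'E'
from cell import arm
from h import *
a=arm.get_image("side")[:,:,::-1].copy();b=arm.get_image("top")[:,:,::-1].copy();cv2.imwrite("pics/s29.png",a);cv2.imwrite("pics/t29.png",b)
A=cv2.resize(a[155:235,350:410],(450,600),interpolation=cv2.INTER_CUBIC);B=cv2.resize(b[125:165,270:310],(350,350),interpolation=cv2.INTER_CUBIC)
cv2.imwrite("pics/p29.png",np.hstack([A,np.vstack([B,np.zeros((250,350,3),np.uint8)])]))
s=arm.observe();print(s["clock"],s["position"],s["force"])
a0=cv2.imread("pics/side0.png");b0=cv2.imread("pics/top0.png")
for n,x in(("side0",a0),("side",a),("top0",b0),("top",b)):
    for nm,c in(("g",G),("o",O),("b",B)):
        pass
for n,x in(("side0",a0),("side",a)):
    for nm,c in(("g",((50,100,50),(75,255,255))),("o",((5,170,120),(15,255,255))),("b",((105,120,60),(125,255,255))),("r",((170,120,60),(180,255,255)))):
        print(n,nm,[(q[0].tolist(),q[1].round(1).tolist()) for q in blobs(hsvmask(x,*c),40) if q[0][4]<1500])
E
```

```text
clock: 25.9
position: [0.5026, 0.0892, 0.2216]
ee_rot: [-0.298, -3.127, -0.0]
force: [-0.7, 0.6, 0.2]
width: 0.004
clock: 26.57
position: [0.4637, -0.1458, 0.2214]
ee_rot: [-0.306, -3.126, -0.001]
force: [-0.9, 1.4, -0.7]
width: 0.004
26.6667 [ 0.46401978 -0.14220397  0.22192744] [0.00643471 0.78105291 0.27346576]
side0 g [([367, 171, 24, 10, 163], [380.4, 175.4]), ([281, 177, 19, 18, 121], [290.2, 185.6]), ([244, 197, 20, 22, 147], [253.7, 207.7]), ([305, 246, 15, 30, 178], [311.9, 260.7])]
side0 o [([368, 192, 26, 12, 201], [382.4, 197.6])]
side0 b [([370, 217, 28, 15, 257], [385.2, 224.0])]
side0 r []
side g [([367, 171, 24, 11, 165], [380.4, 175.5]), ([244, 197, 20, 22, 143], [253.7, 207.7]), ([305, 246, 15, 30, 177], [312.0, 260.6])]
side o [([368, 192, 26, 13, 202], [382.5, 197.7])]
side b [([370, 217, 28, 15, 258], [385.2, 224.0])]
side r []
```

View pics/p29.png

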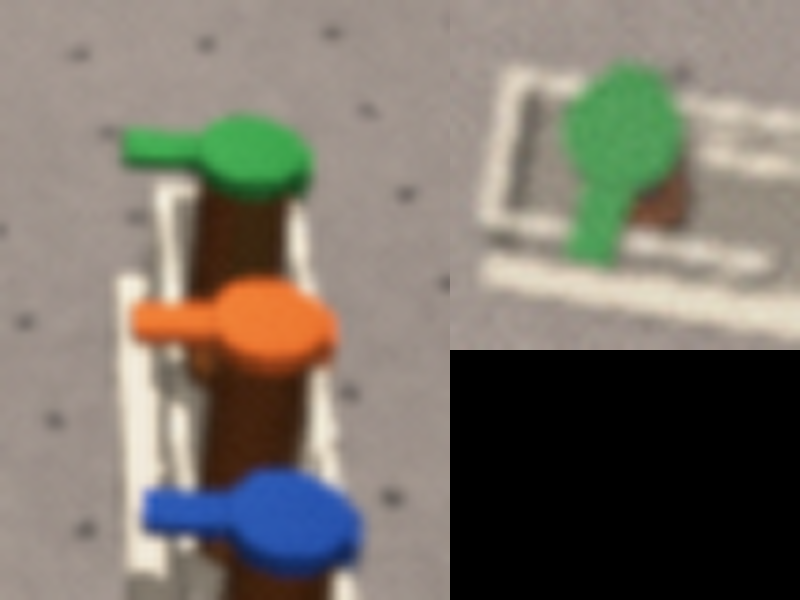

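View pics/s29.png

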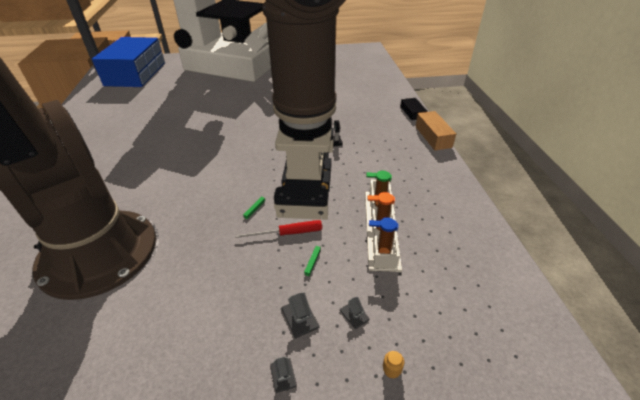

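```bash
python3 -c "
from cell import arm
print(arm.sign_off())"
```

```text
the job is handed in; nothing more can be done
None
```

The job is done and handed in at about 26.7 s of the 72 s; no verdict was reported.

**What I did**
1. I gripped the green cap's tongue and swung the cap open to about 1.75 rad, judged from the picture.
2. I picked up the leftmost bar and tilted it in the grip against the rack's end plate. I then laid it in the largest rest and let go, and it lay sloped against the foot plate.
3. I took it again by its raised end, worked it upright in the vial mouth and released it.
4. I swept the cap over and pressed it shut with about 27 N.

**Last checks**
- **Bar:** before I closed the cap, the side and top pictures showed its end inside the vial, about level with the rim. I could not see it afterwards, so its final depth is inferred from that and from the cap closing fully.
- **Green cap:** its outline in the side picture is back to within about 0.1 px of where it was at the start.
- **Blue and orange caps:** they are unmoved to within 0.1 px.
- **Loose things:** the screwdriver and objective look unmoved by eye. The lens mount was mostly hidden by the arm in the last picture, but the arm never worked near it.
- **Arm:** it was clear of everything, with the measured force at noise level.

**What did not go smoothly**
- The first insertion caught on the far rim and the fingers slid along the bar. I backed off a few millimetres and inserted again.
- At the rest, the side camera and the arm's own position disagreed by about 4 mm. I corrected for that before placing the bar.

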